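# Load the drying drawer behind an unmarked catch

## Task

Put every cast plaster disc lying on the bench into the drying cabinet's drawer: pull the drawer out (its unmarked catch may or may not be holding it, so try it, and if it is held slide the catch all the way to its other end), lift the discs over the drawer front and leave each lying flat on the drawer floor, none on top of another. Then shut the drawer fully and, once it is shut, push the starter plunger on the cabinet top all the way down and let it come back up. Leave the other things on the bench where they are.

Things in the scene. Friction and masses are not known exactly. Their poses are not given: they have to be found in the camera images.
- disc0_mid (a point): Cast plaster disc. The disc is a cylinder 42 mm in diameter and 18 mm high, white plaster with a thin grey band, about 45 g, lying flat on the bench at the start; either face may be up. Point: its centre, half-way up. Three to five discs are present, the others are absent.
- disc1_mid (a point): Cast plaster disc. The disc is a cylinder 42 mm in diameter and 18 mm high, white plaster with a thin grey band, about 45 g, lying flat on the bench at the start; either face may be up. Point: its centre, half-way up. Three to five discs are present, the others are absent.
- disc2_mid (a point): Cast plaster disc. The disc is a cylinder 42 mm in diameter and 18 mm high, white plaster with a thin grey band, about 45 g, lying flat on the bench at the start; either face may be up. Point: its centre, half-way up. Three to five discs are present, the others are absent.
- disc3_mid (a point): Cast plaster disc. The disc is a cylinder 42 mm in diameter and 18 mm high, white plaster with a thin grey band, about 45 g, lying flat on the bench at the start; either face may be up. Point: its centre, half-way up. Three to five discs are present, the others are absent.
- disc4_mid (a point): Cast plaster disc. The disc is a cylinder 42 mm in diameter and 18 mm high, white plaster with a thin grey band, about 45 g, lying flat on the bench at the start; either face may be up. Point: its centre, half-way up. Three to five discs are present, the others are absent.
- disc0: The same plaster disc as disc0_mid; origin at the centre of its underside as built, z its axis.
- disc1: The same plaster disc as disc1_mid; origin at the centre of its underside as built, z its axis.
- disc2: The same plaster disc as disc2_mid; origin at the centre of its underside as built, z its axis.
- disc3: The same plaster disc as disc3_mid; origin at the centre of its underside as built, z its axis.
- disc4: The same plaster disc as disc4_mid; origin at the centre of its underside as built, z its axis.
- cabinet: Low grey drying cabinet, 220 deep x 308 wide x 85 mm high, fixed to the bench, with one drawer in its front. Origin: centre of its underside; x points from front to back (the front face looks to its -x), y to the left seen from the robot, z up. On its flat top near the front: a black catch on the right and a black starter plunger on the left.
- drawer (a joint): How far the drawer is out, in m: 0 shut, 0.14 fully out (it slides along the cabinet's -x, towards the robot; about 2 N of friction and a little drag). Held by the catch it gives only about 2 mm; free, it slides at once. A pull of 10 to 15 N is enough to tell. It stays where it is left. Fully out, the whole tray is in the open.
- drawer_handle (a point): Middle of the drawer's bar handle: a round bar 10 mm thick and 100 mm long, level and parallel to the drawer front (cabinet y), its centre line 45 mm before the face of the front panel and 52 mm above the bench. Axes as the cabinet. Moves with the drawer.
- drawer_tray (a point): Centre of the drawer's inner floor, 16 mm above the bench; axes as the cabinet. Inside it measures 138 mm (x) by 264 mm (y). The front panel (12 mm thick) is the retaining lip: it rises to 46 mm above this floor; side and back walls rise to 34 mm. One row of five discs fits side by side across y. The opening into the cabinet leaves 50 mm above the floor.
- catch (a joint): Position of the drawer's catch in m: 0 at its right end, 0.034 at its left end (along cabinet y). It starts at or near 0 and slides stiffly (about 2 N) and stays where it is left. It is unmarked, and from one cabinet to the next either end may be the locked one: at one end (and half-way) it holds the shut drawer, fully at the other end it frees it. Only trying the drawer tells. Move it only with the drawer shut.
- catch_knob (a point): Middle of the catch's upright black thumb piece: 30 mm (cabinet x) by 12 mm (cabinet y), 28 mm tall, standing on the cabinet top from 86 to 114 mm above the bench; this point is 100 mm above the bench. Axes as the cabinet. Moves with the catch.
- starter (a joint): How far the starter plunger is pressed, in m: 0 up, 0.012 fully down; a spring brings it back; fully down takes about 8 N.
- starter_top (a point): Centre of the top face of the round black starter plunger, 32 mm in diameter, on the left of the cabinet top; it is pressed straight down. Moves with it.
- knife: Bystander: retractable craft knife, flat grey-clear body 110 x 20 x 14 mm with an end cap. Origin at its underside. Not part of the job.
- square_mould: Bystander: flat white square mould block 52 x 52 x 14 mm. Origin at its underside. Not part of the job.
- tub: Bystander: closed round tub, diameter 72 mm, 75 mm high. Origin at its underside. Not part of the job.
- palette_knife: Bystander: palette knife (spatula) with a wooden handle and a broad blade, lying flat, under 30 mm high. Origin at its underside. Not part of the job.
- dust_brush: Bystander: flat dusting brush with a wooden handle, lying down, under 30 mm high. Origin at its underside. Not part of the job.
- mix_bowl: Bystander: open mixing bowl, diameter 110 mm, 50 mm high. Origin at its underside. Not part of the job.
Things that resemble listed ones, but are neither listed nor needed, are in the scene too. What is shaped like the disc4 but orange or red is not meant. What is shaped like the disc1 but blue is not meant.

How it is judged (in metres and radians):
On the way, in this order (a step that is already met when the one before it is completed fails the run):
1. the drawer has been pulled out, by more than 100 mm (value of joint drawer above 0.1 m), for 0.2 s.
2. every disc present lies flat on the floor of the drawer while it is out (x of disc0_mid in the frame of drawer_tray between -0.069 and 0.069 m and y of disc0_mid in the frame of drawer_tray between -0.132 and 0.132 m and z of disc0_mid in the frame of drawer_tray between 0.003 and 0.016 m and linear speed of each of disc0, disc1, disc2, disc3, disc4 below 0.03 m/s and x of disc1_mid in the frame of drawer_tray between -0.069 and 0.069 m and y of disc1_mid in the frame of drawer_tray between -0.132 and 0.132 m and z of disc1_mid in the frame of drawer_tray between 0.003 and 0.016 m and x of disc2_mid in the frame of drawer_tray between -0.069 and 0.069 m and y of disc2_mid in the frame of drawer_tray between -0.132 and 0.132 m and z of disc2_mid in the frame of drawer_tray between 0.003 and 0.016 m and x of disc3_mid in the frame of drawer_tray between -0.069 and 0.069 m and y of disc3_mid in the frame of drawer_tray between -0.132 and 0.132 m and z of disc3_mid in the frame of drawer_tray between 0.003 and 0.016 m and x of disc4_mid in the frame of drawer_tray between -0.069 and 0.069 m and y of disc4_mid in the frame of drawer_tray between -0.132 and 0.132 m and z of disc4_mid in the frame of drawer_tray between 0.003 and 0.016 m and value of joint drawer above 0.08 m), for 0.2 s.
3. the drawer is shut again with the discs in it (x of disc0_mid in the frame of drawer_tray between -0.069 and 0.069 m and y of disc0_mid in the frame of drawer_tray between -0.132 and 0.132 m and z of disc0_mid in the frame of drawer_tray between 0.003 and 0.016 m and linear speed of each of disc0, disc1, disc2, disc3, disc4 below 0.03 m/s and x of disc1_mid in the frame of drawer_tray between -0.069 and 0.069 m and y of disc1_mid in the frame of drawer_tray between -0.132 and 0.132 m and z of disc1_mid in the frame of drawer_tray between 0.003 and 0.016 m and x of disc2_mid in the frame of drawer_tray between -0.069 and 0.069 m and y of disc2_mid in the frame of drawer_tray between -0.132 and 0.132 m and z of disc2_mid in the frame of drawer_tray between 0.003 and 0.016 m and x of disc3_mid in the frame of drawer_tray between -0.069 and 0.069 m and y of disc3_mid in the frame of drawer_tray between -0.132 and 0.132 m and z of disc3_mid in the frame of drawer_tray between 0.003 and 0.016 m and x of disc4_mid in the frame of drawer_tray between -0.069 and 0.069 m and y of disc4_mid in the frame of drawer_tray between -0.132 and 0.132 m and z of disc4_mid in the frame of drawer_tray between 0.003 and 0.016 m and value of joint drawer below 0.005 m), for 0.2 s.
4. the starter plunger is pushed all the way down with the drawer shut (value of joint starter above 0.0105 m and value of joint drawer below 0.006 m), for 0.1 s.
At the end, for the whole second after the job is handed in: Every disc present is at rest flat on the drawer floor (its centre less than 16 mm above that floor, inside the walls), the drawer is shut to within 6 mm and the starter plunger is back up (within 3 mm) (x of disc0_mid in the frame of drawer_tray between -0.069 and 0.069 m and y of disc0_mid in the frame of drawer_tray between -0.132 and 0.132 m and z of disc0_mid in the frame of drawer_tray between 0.003 and 0.016 m and linear speed of each of disc0, disc1, disc2, disc3, disc4 below 0.03 m/s and x of disc1_mid in the frame of drawer_tray between -0.069 and 0.069 m and y of disc1_mid in the frame of drawer_tray between -0.132 and 0.132 m and z of disc1_mid in the frame of drawer_tray between 0.003 and 0.016 m and x of disc2_mid in the frame of drawer_tray between -0.069 and 0.069 m and y of disc2_mid in the frame of drawer_tray between -0.132 and 0.132 m and z of disc2_mid in the frame of drawer_tray between 0.003 and 0.016 m and x of disc3_mid in the frame of drawer_tray between -0.069 and 0.069 m and y of disc3_mid in the frame of drawer_tray between -0.132 and 0.132 m and z of disc3_mid in the frame of drawer_tray between 0.003 and 0.016 m and x of disc4_mid in the frame of drawer_tray between -0.069 and 0.069 m and y of disc4_mid in the frame of drawer_tray between -0.132 and 0.132 m and z of disc4_mid in the frame of drawer_tray between 0.003 and 0.016 m and value of joint drawer below 0.006 m and value of joint starter below 0.003 m); the robot touches nothing.
It fails at once if one of the other things on the bench is pushed more than 40 mm from its place (distance of any of knife, square_mould, tub, palette_knife, dust_brush, mix_bowl from where it was at the start of the episode above 0.04 m).
Of disc0, disc1, disc2, disc3, disc4 only 3 to 5 are there at a start; the rules pass over those that are not, and their reading is None.
At some moment in a run one of disc0, disc1, disc2, disc3, disc4 may be knocked a few centimetres aside while the robot is not near it.
Once in a run the grip may slacken for a moment while it holds something.
It also fails if it takes over 210 s, if anything falls off the work surface, if the arm or the gripper's body presses on something with over 40 N, if the wrist force passes 120 N, or if a joint passes its speed limit or range.

## Robot

A 6-joint arm with a two-finger parallel gripper is mounted at the origin on the work surface. World frame = base frame: x ahead of the robot, y to its left, z up, the work surface at z = 0. Lengths are in m, angles in degrees, forces in N, time in s.
With the tool pointing down it reaches from about 0.3 to 0.75 m from the base axis. Payload 8.5 kg.
Tool frame: the origin (TCP) lies midway between the tips of the shut fingers; the grasp point (between the pads) lies behind it (grasp_offset is the z of the grasp point in the tool frame, in m); z points along the fingers, y is the direction in which the jaws open and shut (so a half turn about z gives the same grasp; the last joint's range is limited). The gripper opens to 85 mm and grips with 20 to 120 N. Pads are 22 mm wide; open, the fingers measure 114 mm over their backs; the gripper's body (76 mm by 85 mm) begins 54 mm behind the grasp point. The pads swing forward as they close: fully open they stand 13 mm farther back than shut.
Start: joints at [-89.399, 21.807, 74.336, -0, 83.858, -12.336], TCP at [0.123, -0.536, 0.231] pointing down, gripper open.
Joint ranges: [-178.18, 178.18], [-50.72, 133.34], [12.68, 142.11], [-81.47, 261.47], [9.98, 163.14], [-165.26, 165.26]. Speed limits (degrees/s): [136.94, 136.94, 180, 180, 180, 180].

## Interface

Orientations are given as a 3x3 rotation matrix whose columns are the frame's x, y, z axes.
In Python, from rig import * gives the robot as it stands.
- The arm moves only by the shell command python3 -m pendant 'ROWS' [FORCE]. ROWS is JSON, one flat list of numbers, 7 for each row, row after row: the finger opening in mm, from 0 to 85.4, then the shift along the tool's x, y, z in units of 50 mm (1.0 is 50 mm), then the turn, a rotation vector about the tool's x, y, z in units of 8 degrees (1.0 is 8 degrees). In form: [hand, dx, dy, dz, wx, wy, wz, hand, dx, dy, dz, wx, wy, wz, ...]. A call has 1 to 12 rows; each row shifts and turns the commanded pose from where the row before left it, along the tool's axes as they then stand; what a row does not reach is not made up. A row lasts 1/10 s, in which the tool goes at most 50 mm and 8.59 degrees, less where a joint would pass 70% of its speed; a pose out of reach is approached as far as the arm can. A call is refused whole if a number of a shift passes 1 or a number of a turn 1, either way. A call with a gripper value outside its range is refused whole. The fingers move at their own pace and stop on an object; FORCE is the grip in N (left out, the last holds). Time passes only in rows, so rows that do not move let the fingers close. It gives the time, the measured TCP pose, the force and the opening at its end, in the units of the state.
- observe(): the state, without advancing time (a new reading comes with each control period).
- get_image(name): name is "scene" or "top"; returns a dict with "frame" (384x512x3 uint8, red, green, blue), "depth" (384x512 float32, m along the optical axis (not along the pixel's ray), 0 where there is no reading), "K" (3x3 intrinsics, pixels), "rvec" (rotation vector, rad) and "tvec" (3), from world to camera coordinates, as OpenCV has them. Camera axes: x right, y down, z forward; pixel columns grow to the right and rows downward; lengths in m; the calibration is good to about 2 mm. A picture is of the moment at which its call begins.
- close_job(): hands the job in, once; it reports no verdict.
The state is a dict: "time_s": time; "q": joint angles; "qvel": joint speeds; "joint_efforts": joint torques, N m; "position": TCP position; "tool_rot": TCP orientation; "ft_force": force on the tool from outside, world axes, zero at the start; "wrist_torque": the same for the moment, N m; "grip_width": finger opening in m.
Only numpy, scipy, OpenCV 4.12 (cv2) and the standard library are available. Lean on these libraries where they do the work, as an engineer would, in place of code of your own. Each camera call takes 0.05 s, during which the arm holds its last target.

## Working session

There is one attempt and no reset: what is moved stays moved. The work goes in short steps, Python scripts to look and compute and a shell command to move; the robot and the scene stay as the last step left them, time stands still between calls to the robot, and variables do not carry over. Pictures are saved under pics/ and viewed, and the job is handed in when it is done.

```bash
mkdir -p pics; ls; cat > h.py <<'E'
from rig import *
import numpy as np, cv2
def cam(n):
    d=get_image(n); R=cv2.Rodrigues(np.array(d["rvec"],float))[0]; return d,np.array(d["K"],float),R,np.array(d["tvec"],float).ravel()
def cloud(d,K,R,t):
    z=d["depth"].astype(float); v,u=np.mgrid[:z.shape[0],:z.shape[1]]
    P=np.stack([(u-K[0,2])/K[0,0]*z,(v-K[1,2])/K[1,1]*z,z],-1)
    W=(P-t)@R; W[z==0]=np.nan; return W
def save(d,n,sc=1.5):
    cv2.imwrite("pics/"+n+".png",cv2.resize(d["frame"][...,::-1],None,fx=sc,fy=sc,interpolation=cv2.INTER_CUBIC))
E
python3 - <<'E'
from h import *
for n in ("scene","top"):
    d,K,R,t=cam(n); save(d,n+"0"); print(n,K[0,0],t, -R.T@t, R[2])
print(observe()); print([k for k in globals() if 'off' in k], globals().get('grasp_offset'))
E
```

```text
pics
scene 390.920541216888 [ 0.2303782  -0.3091427   1.92124023] [1.47339879 0.48880895 1.19581318] [-0.60772576 -0.31117933 -0.73064138]
top 380.44077934650784 [0.01517473 0.56545807 1.14004186] [0.34871324 0.01356141 1.22388059] [ 0.18140911  0.01267957 -0.98332597]
{'time_s': 0.1, 'q': array([-8.93981573e+01,  2.18381728e+01,  7.43791007e+01,  4.67775415e-04,
        8.38596290e+01, -1.23380278e+01]), 'qvel': array([-0.0206257 , -0.11987407, -0.12246008, -0.00153298,  0.05836858,
       -0.02388271]), 'joint_efforts': array([ 3.76233380e-03, -4.49217474e+01, -2.31654078e+01, -1.88793406e-04,
        3.71965813e-03, -4.39025627e-06]), 'position': array([ 0.12313654, -0.53576631,  0.23077147]), 'tool_rot': array([[ 9.74605803e-01,  2.23927509e-01, -5.98147155e-06],
       [ 2.23927315e-01, -9.74604923e-01,  1.34221245e-03],
       [ 2.94728719e-04, -1.30946746e-03, -9.99999099e-01]]), 'ft_force': array([-0.10614377, -0.27859702, -0.59872216]), 'wrist_torque': array([-0.02284345,  0.01121712, -0.00096906]), 'grip_width': 0.08507427466473363}
['grasp_offset'] -0.0187
```

View pics/scene0.png

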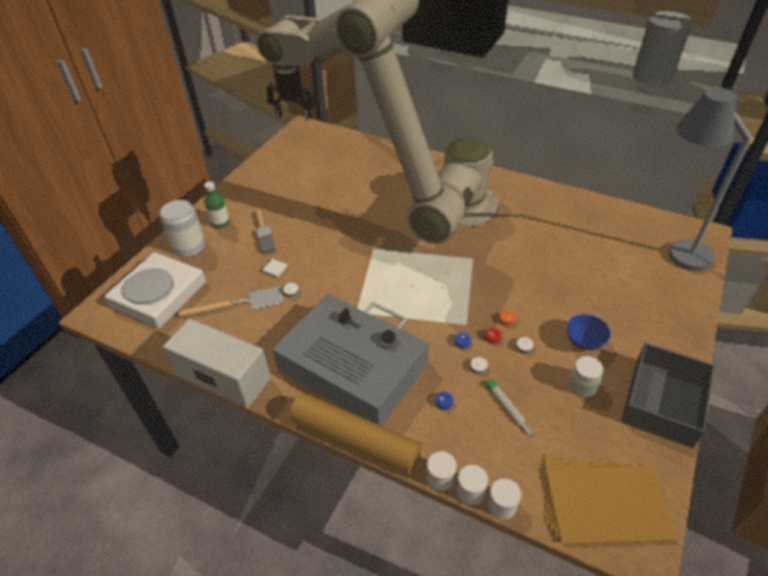

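View pics/top0.png

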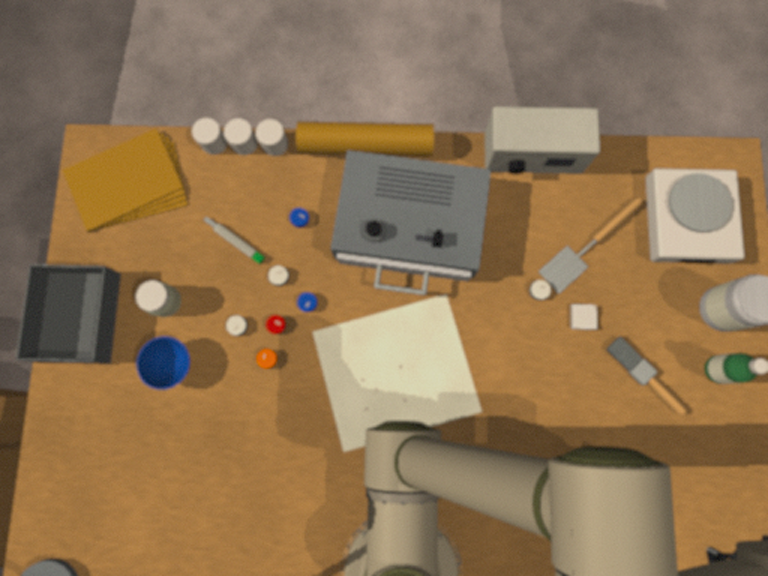

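Top view (shown at 1.5x): white discs at (278,275), (236,325) and (541,289). The cabinet is centred near (415,215), with the plunger at (374,230), catch at (437,239) and handle at (402,282). The square mould is at (584,317), and blue, red and orange decoys are near the left discs.

```bash
cat >> h.py <<'E'
def discs(n="top",verbose=True):
    d,K,R,t=cam(n); W=cloud(d,K,R,t); f=d["frame"].astype(int)
    out=[]
    m=((f.min(-1)>120)&(f.max(-1)-f.min(-1)<45)&(W[...,2]>0.008)&(W[...,2]<0.045)).astype(np.uint8)
    c,l,s,ce=cv2.connectedComponentsWithStats(m)
    for i in range(1,c):
        if s[i,4]>40:
            P=W[l==i]; top=P[P[:,2]>np.percentile(P[:,2],90)-0.006]
            lo,hi=top[:,:2].min(0),top[:,:2].max(0)
            out.append((top.mean(0),hi-lo)); 
            if verbose: print(n,"px",(ce[i]*1.5).round(),"n",s[i,4],"c",top.mean(0).round(4),"mid",((lo+hi)/2).round(4),"ext",(hi-lo).round(3))
    return out
E
python3 - <<'E'
from h import *
discs("top"); discs("scene")
d,K,R,t=cam("top"); W=cloud(d,K,R,t); f=d["frame"].astype(int)
x,y,z=W[...,0],W[...,1],W[...,2]
m=((z>0.078)&(z<0.094)&(x>0.3)&(abs(y)<0.3)).astype(np.uint8)
c,l,s,ce=cv2.connectedComponentsWithStats(m)
for i in range(1,c):
    if s[i,4]>500:
        P=W[l==i]; r=cv2.minAreaRect((P[:,:2]*1000).astype(np.float32)); print("cab",r,P.mean(0),np.median(P[:,2]),(ce[i]*1.5))
m=((z>0.094)&(z<0.13)&(x>0.3)&(abs(y)<0.25)).astype(np.uint8)
c,l,s,ce=cv2.connectedComponentsWithStats(m)
for i in range(1,c):
    if s[i,4]>8:
        P=W[l==i]; print("knob",s[i,4],(ce[i]*1.5),P.mean(0).round(4),P.min(0).round(3),P.max(0).round(3))
b=d["frame"][130:205,215:335][...,::-1]; cv2.imwrite("pics/cab.png",cv2.resize(b,None,fx=6,fy=6,interpolation=cv2.INTER_CUBIC))
b=d["frame"][130:270,100:220][...,::-1]; cv2.imwrite("pics/left.png",cv2.resize(b,None,fx=4.2,fy=4.2,interpolation=cv2.INTER_CUBIC))
E
```

```text
top px [653. 216.] n 304 c [ 0.7419 -0.5308  0.0412] mid [ 0.7456 -0.5319] ext [0.192 0.007]
top px [233. 239.] n 140 c [0.6744 0.3836 0.0146] mid [0.6741 0.3855] ext [0.066 0.092]
top px [278. 275.] n 114 c [0.5966 0.2793 0.0182] mid [0.5961 0.2791] ext [0.037 0.037]
top px [540. 289.] n 126 c [ 0.5786 -0.2858  0.0177] mid [ 0.5774 -0.2852] ext [0.035 0.04 ]
top px [708. 308.] n 113 c [ 0.5418 -0.635   0.0401] mid [ 0.5454 -0.6386] ext [0.066 0.02 ]
top px [584. 316.] n 261 c [ 0.5238 -0.3782  0.0136] mid [ 0.5236 -0.3782] ext [0.05  0.052]
top px [236. 325.] n 113 c [0.4867 0.3611 0.0187] mid [0.486  0.3634] ext [0.036 0.04 ]
top px [713. 369.] n 48 c [ 0.4187 -0.6316  0.0411] mid [ 0.4176 -0.6322] ext [0.04  0.009]
top px [643. 371.] n 145 c [ 0.4093 -0.4946  0.0198] mid [ 0.4091 -0.4944] ext [0.047 0.049]
scene px [194. 246.] n 83 c [ 0.5738 -0.6364  0.0396] mid [ 0.5661 -0.6398] ext [0.056 0.034]
scene px [275. 267.] n 90 c [ 0.5298 -0.3736  0.0133] mid [ 0.5285 -0.3752] ext [0.052 0.054]
scene px [179. 300.] n 273 c [ 0.756  -0.5287  0.0417] mid [ 0.7548 -0.5318] ext [0.192 0.0
[... 351 characters left out ...]
 ext [0.083 0.005]
scene px [509. 405.] n 96 c [0.6813 0.3877 0.0137] mid [0.6799 0.386 ] ext [0.069 0.084]
cab ((732.591064453125, -4.9857940673828125), (308.2945556640625, 222.02392578125), 83.03832244873047) [ 0.73124116 -0.00716488  0.08475051] 0.0847195476392275 [412.47611241 208.46978923]
knob 874 [511.51887872 130.39530892] [ 0.8933 -0.2089  0.1176] [ 0.848 -0.25   0.094] [ 0.949 -0.17   0.126]
knob 173 [373.73410405 229.07514451] [0.6783 0.071  0.105 ] [0.658 0.05  0.094] [0.703 0.094 0.119]
knob 43 [437.86046512 236.61627907] [ 0.6633 -0.059   0.1122] [ 0.651 -0.065  0.095] [ 0.678 -0.053  0.118]
knob 17 [400.5 420. ] [0.3015 0.0081 0.1182] [ 0.301 -0.015  0.109] [0.302 0.031 0.127]
```

```bash
python3 - <<'E'
from h import *
d,K,R,t=cam("top"); W=cloud(d,K,R,t)
x,y,z=W[...,0],W[...,1],W[...,2]
# handle
m=((z>0.04)&(z<0.07)&(x>0.3)&(abs(y)<0.2)).astype(np.uint8); m[:170]=0;m[215:]=0
c,l,s,ce=cv2.connectedComponentsWithStats(m)
for i in range(1,c):
    if s[i,4]>8:
        P=W[l==i]; print("h",s[i,4],(ce[i]*1.5),P.mean(0).round(4),P.min(0).round(3),P.max(0).round(3), np.polyfit(P[:,1],P[:,0],1))
E
```

```text
h 667 [405.28335832 270.46101949] [0.604  0.0048 0.0579] [ 0.556 -0.145  0.04 ] [0.635 0.148 0.07 ] [0.09210498 0.60359224]
```

View pics/cab.png

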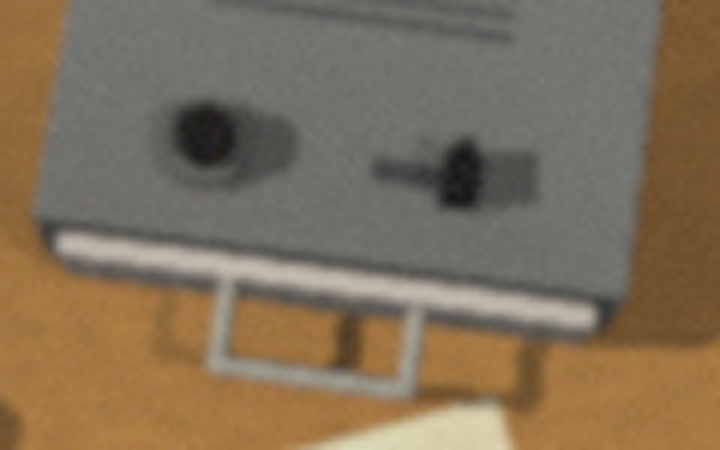

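View pics/left.png

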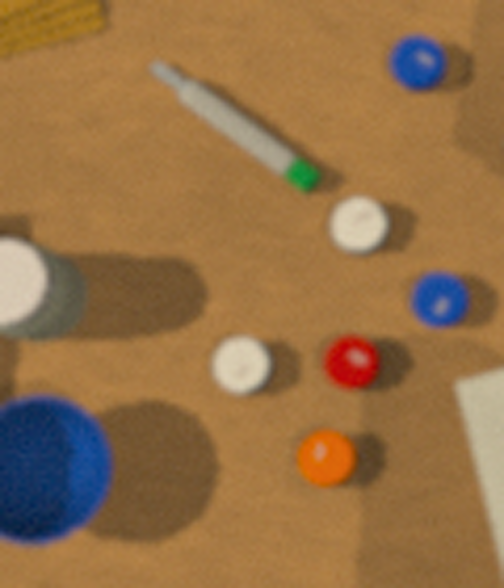

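```bash
python3 - <<'E'
from h import *
for n in ("top","scene"):
    d,K,R,t=cam(n); W=cloud(d,K,R,t); x,y,z=W[...,0],W[...,1],W[...,2]
    m=((z>0.078)&(z<0.094)&(x>0.56)&(x<0.9)&(abs(y)<0.19)).astype(np.uint8)
    c,l,s,ce=cv2.connectedComponentsWithStats(m); i=1+np.argmax(s[1:,4]); P=W[l==i]
    r=cv2.minAreaRect((P[:,:2]*1000).astype(np.float32)); print(n,r)
    a=np.radians(7.0); 
    ex=np.array([np.cos(a),-np.sin(a)]); ey=np.array([np.sin(a),np.cos(a)])
    m=(z>0.045)&(z<0.066)&(abs((W[...,:2]-[.733,-.005])@ey)<0.045)&(abs((W[...,:2]-[.733,-.005])@ex+0.155)<0.03)
    P=W[m]; print("handle bar",len(P),P.mean(0),np.degrees(np.arctan(np.polyfit(P[:,1],P[:,0],1)[0])))
    rel=(P[:,:2]-[.733,-.005])@ex; print(np.percentile(rel,[2,25,50,75,98]))
E
```

```text
top ((732.46826171875, -5.0826873779296875), (308.39483642578125, 221.90760803222656), 83.0316390991211)
handle bar 95 [0.56740001 0.01711914 0.05502643] 10.021228985710264
[-0.17222612 -0.17057123 -0.16774558 -0.16554951 -0.15169551]
scene ((736.10986328125, -1.70684814453125), (308.9400939941406, 223.64639282226562), 83.10083770751953)
handle bar 61 [0.57277796 0.00868005 0.05400981] -0.7419358592870321
[-0.16844359 -0.16516899 -0.16289676 -0.16026795 -0.132826  ]
```

```bash
cat >> h.py <<'E'
from scipy.spatial.transform import Rotation as Ro
CAB=np.array([0.7343,-0.0034]); YAW=-6.95
a_=np.radians(YAW); EX=np.array([np.cos(a_),np.sin(a_)]); EY=np.array([-np.sin(a_),np.cos(a_)])
def cab(x,y): return CAB+x*EX+y*EY
def goto(p,yaw=None):
    """yaw = world angle of tool x, tool down. prints turn units (first) then shift units (after the turn)"""
    o=observe(); Rt=o["tool_rot"]; 
    if yaw is None: Rg=Rt
    else:
        a=np.radians(yaw); x=np.array([np.cos(a),np.sin(a),0]); z=np.array([0,0,-1.]); Rg=np.stack([x,np.cross(z,x),z],1)
    w=Ro.from_matrix(Rt.T@Rg).as_rotvec(degrees=True)/8
    print("turn",w.round(2),"shift",(Rg.T@(np.array(p)-o["position"])/0.05).round(2))
def st():
    o=observe(); R=o["tool_rot"]; print("t",round(o["time_s"],2),"p",o["position"].round(4),"yaw",np.degrees(np.arctan2(R[1,0],R[0,0])).round(1),"z",R[:,2].round(3),"F",o["ft_force"].round(1),"w",round(o["grip_width"],4),"q",o["q"].round(0))
E
python3 - <<'E'
from h import *
h=cab(-0.167,0); print(h); goto([*h,0.2],83.05)
E
```

```text
[0.5685271  0.01680752]
turn [-0.   -0.   -8.76] shift [12.05  7.5   0.62]
```

```bash
python3 -m pendant '[40,0,0,0,0,0,-0.9, 40,0,0,0,0,0,-0.9, 40,0,0,0,0,0,-0.9, 40,0,0,0,0,0,-0.9, 40,0,0,0,0,0,-0.9, 40,0,0,0,0,0,-0.9, 40,0,0,0,0,0,-0.9, 40,0,0,0,0,0,-0.9, 40,0,0,0,0,0,-0.9, 40,0,0,0,0,0,-0.66, 40,0,0,0,0,0,0]' 40
python3 -m pendant '[40,0.75,0.47,0.04,0,0,0, 40,0.75,0.47,0.04,0,0,0, 40,0.75,0.47,0.04,0,0,0, 40,0.75,0.47,0.04,0,0,0, 40,0.75,0.47,0.04,0,0,0, 40,0.75,0.47,0.04,0,0,0, 40,0.75,0.47,0.04,0,0,0, 40,0.75,0.47,0.04,0,0,0, 40,0.75,0.47,0.04,0,0,0, 40,0.75,0.47,0.04,0,0,0, 40,0.75,0.47,0.04,0,0,0, 40,0,0,0,0,0,0]'
python3 - <<'E'
from h import *
st(); h=cab(-0.167,0); goto([*h,0.2],83.05)
E
```

```text
time_s: 1.5
position: [0.1231, -0.536, 0.2313]
tool_rot: [[0.121, 0.993, -0.0], [0.993, -0.121, 0.0], [0.0, -0.0, -1.0]]
ft_force: [0.8, -0.1, -0.7]
grip_width: 0.0401
time_s: 2.7
position: [0.4318, -0.1543, 0.2092]
tool_rot: [[0.119, 0.993, 0.0], [0.993, -0.119, 0.001], [0.001, 0.0, -1.0]]
ft_force: [-0.1, 0.1, 0.3]
grip_width: 0.0399
t 2.7 p [ 0.4318 -0.1543  0.2092] yaw 83.2 z [ 0.     0.001 -1.   ] F [-0.1  0.1  0.3] w 0.0399 q [-35.  14.  90.   0.  76. -28.]
turn [ 0.   -0.01  0.02] shift [3.73 2.3  0.18]
```

```bash
python3 -m pendant '[40,0.75,0.46,0.04,0,0,0, 40,0.75,0.46,0.04,0,0,0, 40,0.75,0.46,0.04,0,0,0, 40,0.75,0.46,0.04,0,0,0, 40,0.73,0.46,0.04,0,0,0, 40,0,0,0,0,0,0, 40,0,0,0,0,0,0]'
python3 - <<'E'
from h import *
st(); h=cab(-0.167,0); goto([*h,0.033],83.05)
d,K,R,t=cam("scene"); save(d,"s1"); d,K,R,t=cam("top"); save(d,"t1")
E
```

```text
time_s: 3.4
position: [0.5667, 0.0132, 0.1989]
tool_rot: [[0.122, 0.993, -0.001], [0.993, -0.122, -0.0], [-0.0, -0.001, -1.0]]
ft_force: [-0.2, -0.8, -0.8]
grip_width: 0.0401
t 3.4 p [0.5667 0.0132 0.1989] yaw 83.0 z [-0.001 -0.    -1.   ] F [-0.2 -0.8 -0.8] w 0.0401 q [-11.  25.  75.  -0.  80.  -4.]
turn [-0.01  0.   -0.01] shift [0.08 0.03 3.32]
```

View pics/s1.png

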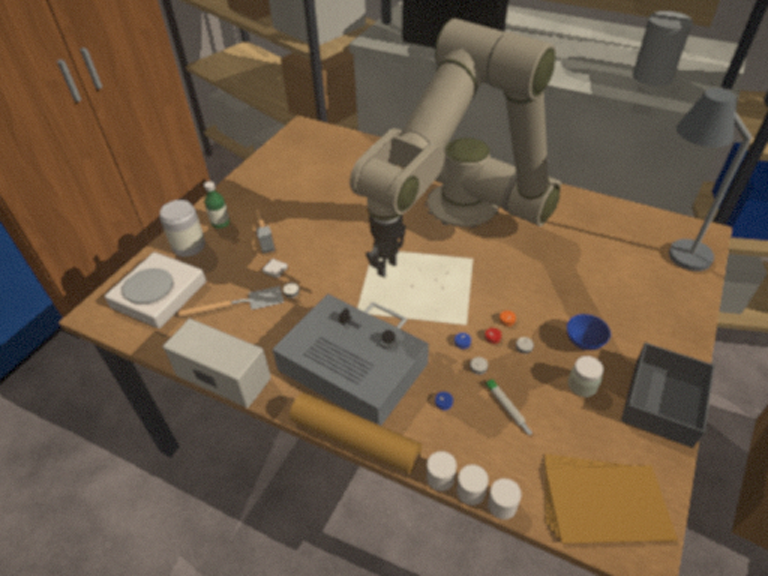

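View pics/t1.png

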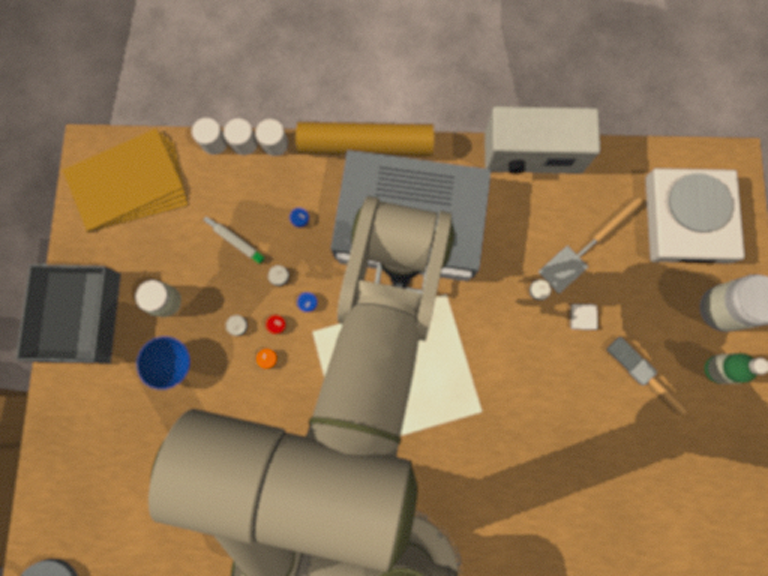

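Scene and top now show the arm over the handle. The previously hidden area at the lower right of the top view is empty, so there are exactly three white discs. Next I lower onto the handle.

```bash
python3 -m pendant '[40,0.08,0.03,0.5,0,0,0, 40,0,0,0.5,0,0,0, 40,0,0,0.5,0,0,0, 40,0,0,0.5,0,0,0, 40,0,0,0.4,0,0,0, 40,0,0,0.4,0,0,0, 40,0,0,0.3,0,0,0, 40,0,0,0.2,0,0,0, 40,0,0,0,0,0,0, 40,0,0,0,0,0,0]'
python3 -c "
from h import *
st(); d,K,R,t=cam('scene'); cv2.imwrite('pics/s2.png',cv2.resize(d['frame'][150:270,160:320][...,::-1],None,fx=5,fy=5))"
```

```text
time_s: 4.5
position: [0.5689, 0.0163, 0.035]
tool_rot: [[0.123, 0.992, 0.001], [0.992, -0.123, -0.0], [-0.0, 0.001, -1.0]]
ft_force: [-1.0, 0.1, -0.6]
grip_width: 0.04
t 4.5 p [0.5689 0.0163 0.035 ] yaw 83.0 z [ 0.001 -0.    -1.   ] F [-1.   0.1 -0.6] w 0.04 q [-10.  36.  86.  -0.  58.  -3.]
```

View pics/s2.png

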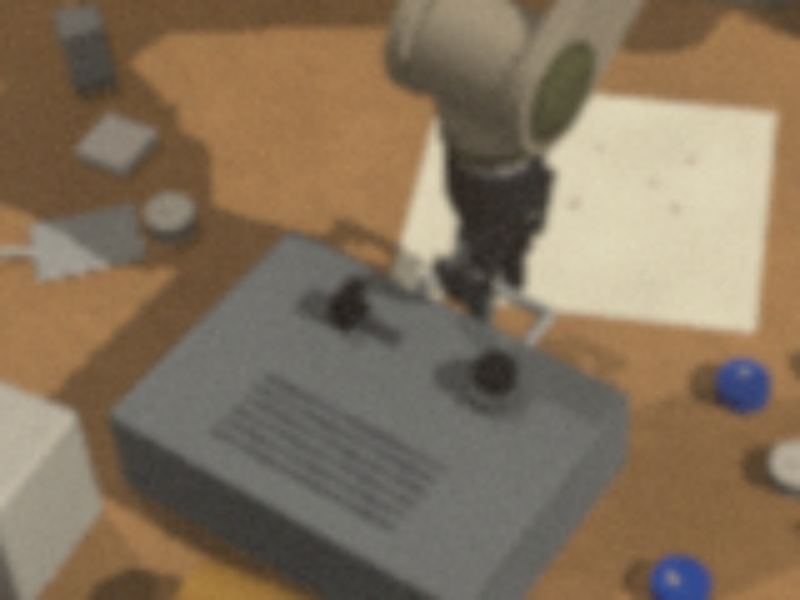

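The fingers straddle the handle bar at about (480,295) in the crop with no contact. I'll close on it and pull gently.

```bash
python3 -m pendant '[0,0,0,0,0,0,0, 0,0,0,0,0,0,0, 0,0,0,0,0,0,0, 0,0,0,0,0,0,0, 0,0,0,0,0,0,0, 0,0,0,0,0,0,0, 0,0,0,0,0,0,0, 0,0,0,0,0,0,0]' 40
python3 -m pendant '[0,0,-0.05,0,0,0,0, 0,0,-0.05,0,0,0,0, 0,0,0,0,0,0,0]'
python3 -m pendant '[0,0,-0.05,0,0,0,0, 0,0,-0.05,0,0,0,0, 0,0,0,0,0,0,0]'
```

```text
time_s: 5.35
position: [0.5676, 0.017, 0.0349]
tool_rot: [[0.121, 0.993, -0.002], [0.993, -0.121, -0.0], [-0.0, -0.002, -1.0]]
ft_force: [-5.9, -0.1, 7.2]
grip_width: 0.0085
time_s: 5.65
position: [0.5656, 0.0172, 0.035]
tool_rot: [[0.122, 0.993, 0.006], [0.993, -0.122, -0.001], [-0.0, 0.006, -1.0]]
ft_force: [7.3, -0.1, -1.0]
grip_width: 0.0087
time_s: 5.95
position: [0.5651, 0.0173, 0.0351]
tool_rot: [[0.122, 0.992, 0.016], [0.992, -0.122, -0.002], [0.0, 0.016, -1.0]]
ft_force: [25.4, -0.2, -15.0]
grip_width: 0.0087
```

The drawer gave about 2.5 mm and then the force rose to 25 N, so the catch is holding it. I'll release the handle and go to the catch.

```bash
python3 -m pendant '[0,0,0.1,0,0,0,0, 0,0,0.1,0,0,0,0, 0,0,0.05,0,0,0,0, 40,0,0,0,0,0,0, 40,0,0,0,0,0,0, 40,0,0,0,0,0,0, 40,0,0,0,0,0,0]'
python3 -m pendant '[40,0,0,-0.5,0,0,0, 40,0,0,-0.5,0,0,0, 40,0,0,-0.5,0,0,0, 40,0,0,-0.5,0,0,0, 40,0,0,-0.5,0,0,0, 40,0,0,-0.5,0,0,0, 40,0,0,0,0,0,0]'
python3 - <<'E'
from h import *
st()
print(cab(-0.07,-0.055))
k=np.array([0.6633,-0.059])+[0.0018,0.0017]; print("knob",k,"cabframe",(k-CAB)@EX,(k-CAB)@EY)
d,K,R,t=cam("scene"); W=cloud(d,K,R,t); x,y,z=W[...,0],W[...,1],W[...,2]
m=((z>0.098)&(z<0.125)&(x>0.6)&(x<0.75)&(abs(y)<0.15)).astype(np.uint8)
c,l,s,ce=cv2.connectedComponentsWithStats(m)
for i in range(1,c):
    if s[i,4]>8:
        P=W[l==i]; print("knob",s[i,4],(ce[i]*1.5),P.mean(0).round(4),P.min(0).round(3),P.max(0).round(3))
E
```

```text
time_s: 6.65
position: [0.5712, 0.0166, 0.0342]
tool_rot: [[0.122, 0.993, 0.0], [0.993, -0.122, 0.0], [0.0, 0.0, -1.0]]
ft_force: [-1.0, -0.1, -0.1]
grip_width: 0.04
time_s: 7.35
position: [0.5724, 0.0165, 0.1876]
tool_rot: [[0.121, 0.993, 0.006], [0.993, -0.121, -0.001], [-0.0, 0.006, -1.0]]
ft_force: [-0.5, 1.0, 0.1]
grip_width: 0.04
t 7.35 p [0.5724 0.0165 0.1876] yaw 83.0 z [ 0.006 -0.001 -1.   ] F [-0.5  1.   0.1] w 0.04 q [-10.  26.  75.   0.  79.  -3.]
[ 0.65815918 -0.04952565]
knob [ 0.6651 -0.0573] cabframe -0.06216945793855935 -0.06187736661838227
knob 34 [343.98529412 313.98529412] [ 0.6717 -0.0548  0.1099] [ 0.658 -0.064  0.099] [ 0.684 -0.049  0.118]
knob 68 [388.23529412 336.50735294] [0.6882 0.0757 0.1096] [0.67  0.058 0.099] [0.704 0.09  0.118]
```

```bash
python3 - <<'E'
from h import *
p=cab(-0.060,-0.095); print(p); goto([*p,0.19],83.05); goto([*p,0.097],83.05)
E
```

```text
[ 0.66324557 -0.09044176]
turn [ 0.02  0.   -0.  ] shift [-1.9   2.08 -0.09]
turn [ 0.02  0.   -0.  ] shift [-1.9   2.08  1.77]
```

```bash
python3 -m pendant '[0,-0.48,0.5,0,0,0,0, 0,-0.48,0.5,0,0,0,0, 0,-0.48,0.54,0,0,0,0, 0,-0.46,0.54,0,0,0,0, 0,0,0,0,0,0,0, 0,0,0,0.4,0,0,0, 0,0,0,0.4,0,0,0, 0,0,0,0.4,0,0,0, 0,0,0,0.3,0,0,0, 0,0,0,0.27,0,0,0, 0,0,0,0,0,0,0]' 40
python3 - <<'E'
from h import *
st(); o=observe()["position"][:2]; print((o-CAB)@EX,(o-CAB)@EY)
d,K,R,t=cam('scene'); cv2.imwrite('pics/s3.png',cv2.resize(d['frame'][150:270,160:320][...,::-1],None,fx=5,fy=5))
E
```

```text
time_s: 8.5
position: [0.6616, -0.0896, 0.0932]
tool_rot: [[0.121, 0.993, -0.005], [0.993, -0.121, 0.001], [0.001, -0.005, -1.0]]
ft_force: [0.1, 0.2, 0.3]
grip_width: 0.0002
t 8.5 p [ 0.6616 -0.0896  0.0932] yaw 83.0 z [-0.005  0.001 -1.   ] F [0.1 0.2 0.3] w 0.0002 q [-18.  40.  65.   0.  75. -11.]
-0.06175402767080855 -0.09440336728232643
```

View pics/s3.png

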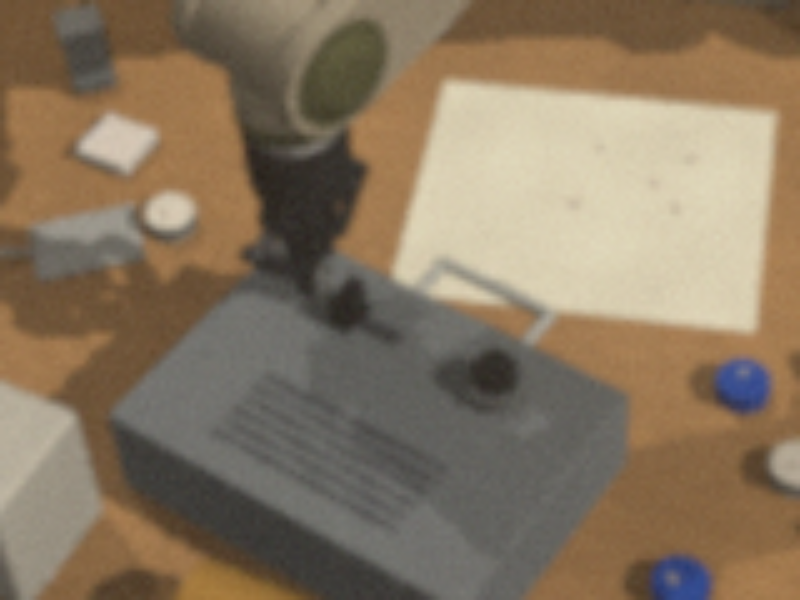

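The closed fingers stand just right of the catch knob. Now I push it left.

```bash
python3 -m pendant '[0,0.15,0,-0.05,0,0,0, 0,0.15,0,0,0,0,0, 0,0.15,0,0,0,0,0, 0,0.15,0,0,0,0,0, 0,0.15,0,0,0,0,0, 0,0,0,0,0,0,0]'
python3 -m pendant '[0,0.1,0,0,0,0,0, 0,0.1,0,0,0,0,0, 0,0,0,0,0,0,0]'
python3 -c "
from h import *
o=observe()['position'][:2]; print((o-CAB)@EY)"
```

```text
time_s: 9.15
position: [0.6675, -0.0517, 0.0984]
tool_rot: [[0.12, 0.993, 0.0], [0.993, -0.12, 0.001], [0.001, 0.0, -1.0]]
ft_force: [-1.0, 0.1, -0.5]
grip_width: -0.0
time_s: 9.45
position: [0.6686, -0.0426, 0.0982]
tool_rot: [[0.121, 0.993, -0.0], [0.993, -0.121, 0.0], [0.0, -0.0, -1.0]]
ft_force: [-0.9, 0.3, 0.3]
grip_width: 0.0002
-0.04685652239310128
```

```bash
python3 -m pendant '[0,0.1,0,0,0,0,0, 0,0.1,0,0,0,0,0]'
python3 -m pendant '[0,0.1,0,0,0,0,0]'
python3 -c "
from h import *
o=observe()['position'][:2]; print((o-CAB)@EY)
d,K,R,t=cam('scene'); cv2.imwrite('pics/s4.png',cv2.resize(d['frame'][150:270,160:320][...,::-1],None,fx=5,fy=5))"
```

```text
time_s: 9.65
position: [0.6688, -0.0417, 0.0984]
tool_rot: [[0.124, 0.992, -0.003], [0.992, -0.125, -0.016], [-0.016, -0.001, -1.0]]
ft_force: [-10.9, -52.0, 1.2]
grip_width: 0.0
time_s: 9.75
position: [0.6688, -0.0414, 0.0985]
tool_rot: [[0.127, 0.992, -0.005], [0.992, -0.127, -0.023], [-0.023, -0.002, -1.0]]
ft_force: [-16.3, -72.0, 1.3]
grip_width: 0.0003
-0.04566989967974166
```

View pics/s4.png

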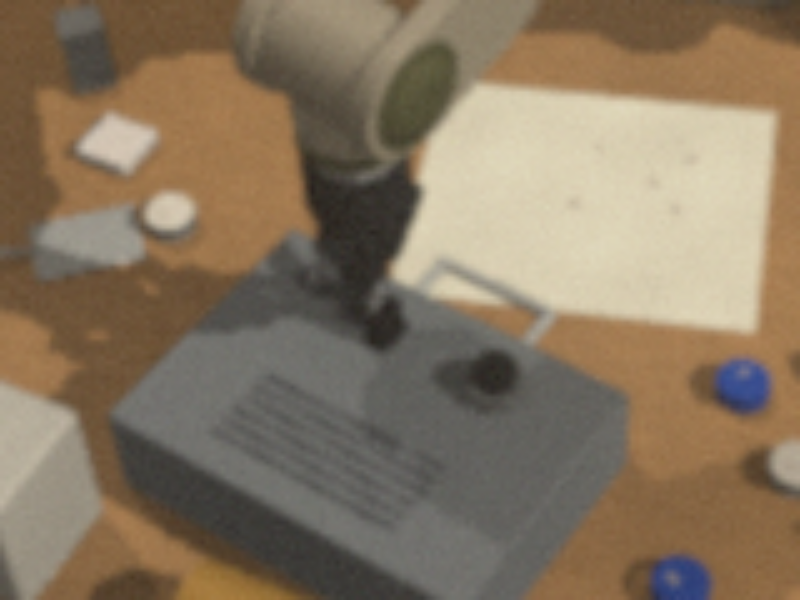

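It hit a hard stop at the left end. I back off and return to the handle.

```bash
python3 -m pendant '[0,-0.4,0,0,0,0,0, 0,-0.3,0,0,0,0,0, 0,0,0,-0.5,0,0,0, 0,0,0,-0.5,0,0,0, 40,0,0,-0.5,0,0,0, 40,0,0,-0.5,0,0,0, 40,0,0,0,0,0,0]'
python3 -c "
from h import *
st(); h=cab(-0.167,0)+0.001*EX; goto([*h,0.19],83.05); goto([*h,0.034],83.05)"
```

```text
time_s: 10.5
position: [0.6674, -0.0626, 0.2022]
tool_rot: [[0.121, 0.993, 0.007], [0.993, -0.121, -0.001], [-0.0, 0.007, -1.0]]
ft_force: [0.8, -0.0, 0.6]
grip_width: 0.0402
t 10.5 p [ 0.6674 -0.0626  0.2022] yaw 83.1 z [ 0.007 -0.001 -1.   ] F [ 0.8 -0.   0.6] w 0.0402 q [-15.  35.  56.   0.  89.  -9.]
turn [0.05 0.   0.  ] shift [ 1.34 -2.13  0.24]
turn [0.05 0.   0.  ] shift [ 1.34 -2.13  3.36]
```

```bash
python3 -m pendant '[40,0.3,-0.5,0,0,0,0, 40,0.3,-0.5,0,0,0,0, 40,0.3,-0.5,0,0,0,0, 40,0.3,-0.5,0,0,0,0, 40,0.14,-0.13,0,0,0,0, 40,0,0,0,0,0,0, 40,0,0,0,0,0,0]'
python3 -c "
from h import *
st(); h=cab(-0.167,0)+0.001*EX; goto([*h,0.034],83.05)"
```

```text
time_s: 11.2
position: [0.5694, 0.0161, 0.198]
tool_rot: [[0.121, 0.993, 0.0], [0.993, -0.121, 0.0], [0.0, 0.0, -1.0]]
ft_force: [-0.2, -0.4, 0.2]
grip_width: 0.0398
t 11.2 p [0.5694 0.0161 0.198 ] yaw 83.0 z [ 0.  0. -1.] F [-0.2 -0.4  0.2] w 0.0398 q [-10.  25.  74.   0.  80.  -3.]
turn [ 0. -0. -0.] shift [0.01 0.   3.28]
```

```bash
python3 -m pendant '[40,0,0,0.5,0,0,0, 40,0,0,0.5,0,0,0, 40,0,0,0.5,0,0,0, 40,0,0,0.5,0,0,0, 40,0,0,0.5,0,0,0, 40,0,0,0.4,0,0,0, 40,0,0,0.35,0,0,0, 40,0,0,0,0,0,0]'
python3 -m pendant '[0,0,0,0,0,0,0, 0,0,0,0,0,0,0, 0,0,0,0,0,0,0, 0,0,0,0,0,0,0, 0,0,0,0,0,0,0, 0,0,0,0,0,0,0]' 50
python3 -m pendant '[0,0,-0.05,0,0,0,0, 0,0,-0.05,0,0,0,0, 0,0,-0.05,0,0,0,0, 0,0,0,0,0,0,0]'
```

```text
time_s: 12.0
position: [0.5682, 0.0158, 0.0332]
tool_rot: [[0.123, 0.992, -0.004], [0.992, -0.123, 0.001], [0.0, -0.004, -1.0]]
ft_force: [0.4, -0.8, -0.0]
grip_width: 0.04
time_s: 12.6
position: [0.5675, 0.0163, 0.0366]
tool_rot: [[0.121, 0.993, -0.002], [0.993, -0.121, -0.0], [-0.001, -0.002, -1.0]]
ft_force: [-5.9, -1.2, 3.1]
grip_width: 0.0084
time_s: 13.0
position: [0.5614, 0.017, 0.0366]
tool_rot: [[0.122, 0.993, 0.001], [0.993, -0.122, -0.001], [-0.001, 0.001, -1.0]]
ft_force: [-1.2, -3.0, 6.2]
grip_width: 0.0081
```

The drawer slides freely now, so I pull it out.

```bash
python3 -m pendant '[0,0,-0.3,0,0,0,0, 0,0,-0.3,0,0,0,0, 0,0,-0.3,0,0,0,0, 0,0,-0.3,0,0,0,0, 0,0,-0.3,0,0,0,0, 0,0,-0.3,0,0,0,0, 0,0,-0.3,0,0,0,0, 0,0,-0.2,0,0,0,0, 0,0,-0.1,0,0,0,0, 0,0,-0.1,0,0,0,0, 0,0,0,0,0,0,0]'
python3 -m pendant '[0,0,-0.06,0,0,0,0, 0,0,-0.06,0,0,0,0, 0,0,-0.06,0,0,0,0, 0,0,0,0,0,0,0]'
```

```text
time_s: 14.1
position: [0.4371, 0.0319, 0.0365]
tool_rot: [[0.121, 0.993, 0.001], [0.993, -0.121, -0.001], [-0.001, 0.001, -1.0]]
ft_force: [-2.2, -7.0, 8.8]
grip_width: 0.0078
time_s: 14.5
position: [0.4287, 0.033, 0.0366]
tool_rot: [[0.121, 0.993, 0.002], [0.993, -0.121, -0.001], [-0.001, 0.002, -1.0]]
ft_force: [-1.2, -7.5, 10.3]
grip_width: 0.0081
```

```bash
python3 -m pendant '[40,0,0,0,0,0,0, 40,0,0,0,0,0,0, 40,0,0,0,0,0,0, 40,0,0,0,0,0,0, 40,0,0,-0.5,0,0,0, 40,0,0,-0.5,0,0,0, 40,0,0,-0.5,0,0,0, 85,0,0,-0.5,0,0,0, 85,0,0,-0.5,0,0,0, 85,0,0,-0.5,0,0,0, 85,0,0,-0.5,0,0,0, 85,0,0,0,0,0,0]'
python3 - <<'E'
from h import *
st(); discs("top"); discs("scene")
for n in("scene","top"):
    d,K,R,t=cam(n); save(d,n+"5")
E
```

```text
time_s: 15.7
position: [0.4292, 0.0336, 0.2134]
tool_rot: [[0.121, 0.993, 0.005], [0.993, -0.121, -0.001], [-0.0, 0.006, -1.0]]
ft_force: [1.3, -0.3, -0.9]
grip_width: 0.0847
t 15.7 p [0.4292 0.0336 0.2134] yaw 83.0 z [ 0.005 -0.001 -1.   ] F [ 1.3 -0.3 -0.9] w 0.0847 q [-11.  11.  94.   0.  75.  -4.]
top px [653. 215.] n 322 c [ 0.7461 -0.5312  0.0419] mid [ 0.7472 -0.5339] ext [0.195 0.013]
top px [233. 239.] n 152 c [0.6743 0.383  0.0148] mid [0.674  0.3834] ext [0.066 0.088]
top px [415. 291.] n 1865 c [ 0.5697 -0.0173  0.0164] mid [ 0.5539 -0.0083] ext [0.151 0.226]
top px [278. 275.] n 107 c [0.5972 0.2804 0.0185] mid [0.5977 0.2791] ext [0.034 0.036]
top px [540. 290.] n 124 c [ 0.5775 -0.2855  0.018 ] mid [ 0.5778 -0.2855] ext [0.034 0.039]
top px [708. 309.] n 129 c [ 0.545  -0.6355  0.0407] mid [ 0.5454 -0.6387] ext [0.073 0.02 ]
top px [584. 315.] n 245 c [ 0.5244 -0.3789  0.014 ] mid [ 0.5239 -0.3783] ext [0.049 0.052]
top px [236. 325.] n 118 c [0.4863 0.3631 0.0185] mid [0.4863 0.3635] ext [0.036 0.038]
scene px [194. 246.] n 92 c [ 0.5697 -0.6333  0.0407] mid [ 0.564  
[... 155 characters left out ...]
572 -0.5299  0.0414] mid [ 0.7544 -0.5364] ext [0.194 0.03 ]
scene px [388. 309.] n 819 c [ 0.5356 -0.0048  0.0175] mid [ 0.5339 -0.0053] ext [0.104 0.225]
scene px [290. 288.] n 54 c [ 0.5836 -0.2841  0.018 ] mid [ 0.5841 -0.2841] ext [0.038 0.036]
scene px [437. 330.] n 41 c [0.5633 0.1546 0.0412] mid [0.5634 0.1549] ext [0.089 0.013]
scene px [524. 343.] n 65 c [0.4899 0.3638 0.0176] mid [0.4915 0.3646] ext [0.04  0.035]
scene px [479. 364.] n 74 c [0.6022 0.283  0.0185] mid [0.6021 0.2823] ext [0.039 0.036]
scene px [257. 387.] n 110 c [ 0.9013 -0.1682  0.0415] mid [ 0.9041 -0.1681] ext [0.083 0.005]
scene px [508. 404.] n 94 c [0.6802 0.3861 0.0133] mid [0.6795 0.3837] ext [0.069 0.089]
```

View pics/scene5.png

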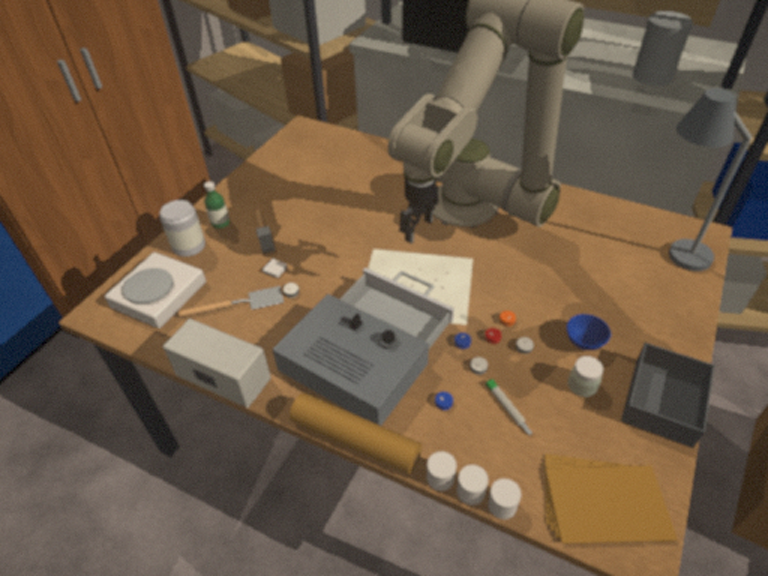

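View pics/top5.png

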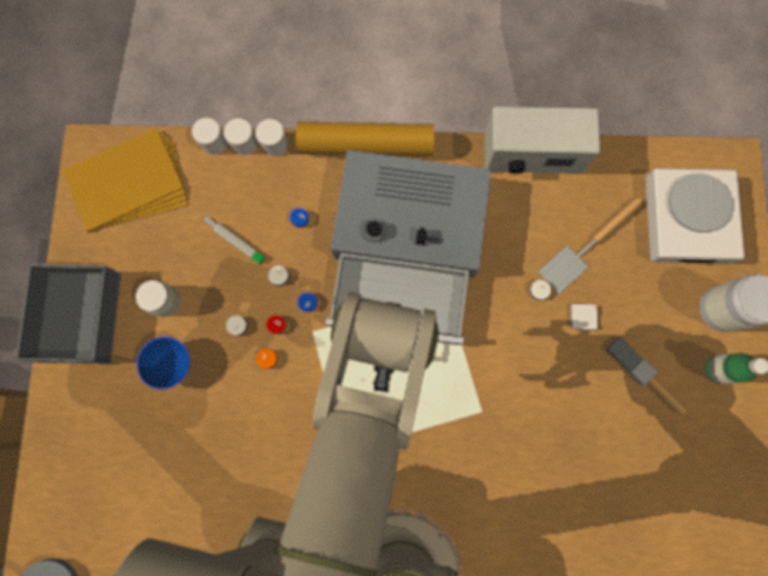

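The drawer is fully out and the catch is at its left end. The discs haven't moved: A is about (0.600,0.281), B (0.489,0.364), C (0.581,-0.285). I go for C first with the jaws diagonal, to clear the palette knife blade.

```bash
python3 -c "
from h import *
goto([0.581,-0.2848,0.2],135); goto([0.581,-0.2848,0.0],135)"
```

```text
turn [-0.01 -0.01 -6.5 ] shift [-6.67 -2.34  0.2 ]
turn [-0.01 -0.01 -6.5 ] shift [-6.67 -2.34  4.2 ]
```

```bash
python3 -m pendant '[66,0,0,0,0,0,-0.93, 66,0,0,0,0,0,-0.93, 66,0,0,0,0,0,-0.93, 66,0,0,0,0,0,-0.93, 66,0,0,0,0,0,-0.93, 66,0,0,0,0,0,-0.93, 66,0,0,0,0,0,-0.92, 66,0,0,0,0,0,0]'
python3 -m pendant '[66,-0.6,-0.21,0,0,0,0, 66,-0.6,-0.21,0,0,0,0, 66,-0.6,-0.21,0,0,0,0, 66,-0.6,-0.21,0,0,0,0, 66,-0.6,-0.21,0,0,0,0, 66,-0.6,-0.21,0,0,0,0, 66,-0.6,-0.21,0,0,0,0, 66,-0.6,-0.21,0,0,0,0, 66,-0.6,-0.21,0,0,0,0, 66,-0.6,-0.21,0,0,0,0, 66,-0.5,-0.18,0,0,0,0, 66,0,0,0,0,0,0]'
python3 -c "
from h import *
st();goto([0.581,-0.2848,0.2],135); discs('scene')"
```

```text
time_s: 16.7
position: [0.4278, 0.0337, 0.2099]
tool_rot: [[-0.708, 0.706, -0.002], [0.706, 0.708, 0.0], [0.002, -0.001, -1.0]]
ft_force: [-0.3, 0.9, -0.2]
grip_width: 0.0661
time_s: 17.9
position: [0.5778, -0.2793, 0.2088]
tool_rot: [[-0.703, 0.711, -0.002], [0.711, 0.703, 0.001], [0.002, -0.001, -1.0]]
ft_force: [-0.4, 0.4, 0.2]
grip_width: 0.0661
t 17.9 p [ 0.5778 -0.2793  0.2088] yaw 134.7 z [-0.002  0.001 -1.   ] F [-0.4  0.4  0.2] w 0.0661 q [-36.  32.  60.  -0.  88. -81.]
turn [-0.   -0.01 -0.04] shift [-0.12 -0.03  0.18]
scene px [275. 267.] n 97 c [ 0.5292 -0.3749  0.0134] mid [ 0.5289 -0.375 ] ext [0.054 0.052]
scene px [179. 299.] n 285 c [ 0.7538 -0.5296  0.0416] mid [ 0.7529 -0.5307] ext [0.191 0.016]
scene px [354. 291.] n 62 c [ 0.5249 -0.1108  0.0414] mid [ 0.525  -0.1115] ext [0.083 0.011]
scene px [290. 288.] n 54 c [ 0.5843 -0.2846  0.0167] mid [ 0.5831 -0.2834] ext [0.036 0.04 ]
scene px [391. 310.] n 703 c [0.5357 0.0045 0.0154] mid [0.5341 0.0067] ext [0.097 0.207]
scene px [525. 343.] n 68 c [0.4902 0.3654 0.0176] mid [0.4895 0.3656] ext [0.04  0.036]
scene px [478. 364.] n 76 c [0.6026 0.2814 0.0181] mid [0.6021 0.2826] ext [0.042 0.04 ]
scene px [256. 388.] n 105 c [ 0.9076 -0.168   0.0403] mid [ 0.906  -0.1679] ext [0.084 0.005]
scene px [509. 405.] n 94 c [0.6808 0.386  0.0142] mid [0.6812 0.3836] ext [0.071 0.089]
```

```bash
python3 -m pendant '[66,-0.1,-0.03,0.5,0,0,0, 66,0,0,0.5,0,0,0, 66,0,0,0.5,0,0,0, 66,0,0,0.5,0,0,0, 66,0,0,0.5,0,0,0, 66,0,0,0.4,0,0,0, 66,0,0,0.2,0,0,0, 66,0,0,0,0,0,0, 66,0,0,0,0,0,0]'
python3 -c "
from h import *
st();goto([0.581,-0.2848,0.002],135)
d,K,R,t=cam('scene'); cv2.imwrite('pics/s6.png',cv2.resize(d['frame'][140:240,130:260][...,::-1],None,fx=6,fy=6))"
```

```text
time_s: 18.85
position: [0.5802, -0.2812, 0.0568]
tool_rot: [[-0.707, 0.707, 0.001], [0.707, 0.707, -0.001], [-0.001, 0.0, -1.0]]
ft_force: [0.5, 0.2, -0.1]
grip_width: 0.066
t 18.85 p [ 0.5802 -0.2812  0.0568] yaw 135.0 z [ 0.001 -0.001 -1.   ] F [ 0.5  0.2 -0.1] w 0.066 q [-36.  40.  72.   0.  68. -81.]
turn [0.   0.01 0.  ] shift [-0.06 -0.04  1.1 ]
```

View pics/s6.png

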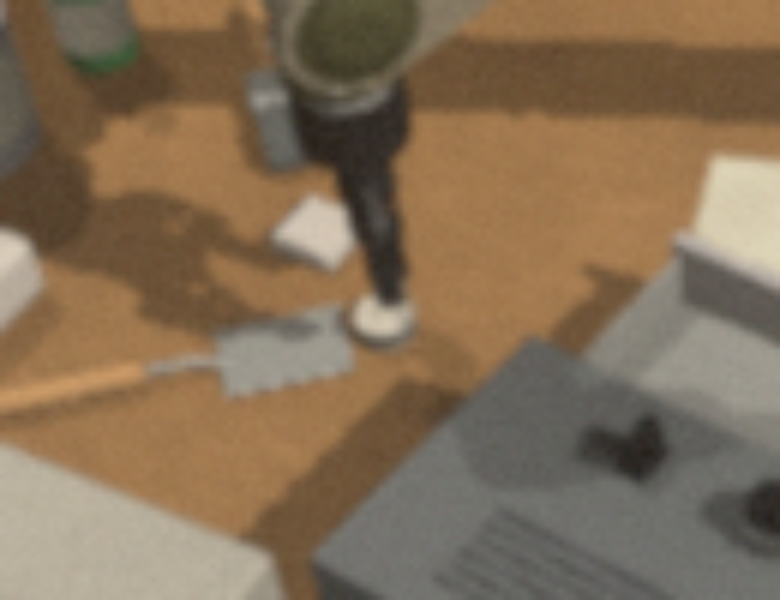

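The fingers are above disc C at about (380,320) in the crop, just beside the blade and clear of it. I descend and grip.

```bash
python3 -m pendant '[66,-0.06,-0.04,0.3,0,0,0, 66,0,0,0.3,0,0,0, 66,0,0,0.3,0,0,0, 66,0,0,0.2,0,0,0, 66,0,0,0,0,0,0, 66,0,0,0,0,0,0]'
python3 -m pendant '[30,0,0,0,0,0,0, 30,0,0,0,0,0,0, 30,0,0,0,0,0,0, 30,0,0,0,0,0,0, 30,0,0,0,0,0,0]' 40
```

```text
time_s: 19.5
position: [0.5808, -0.285, 0.0009]
tool_rot: [[-0.707, 0.707, 0.0], [0.707, 0.707, -0.0], [-0.0, 0.0, -1.0]]
ft_force: [1.2, 0.1, 0.1]
grip_width: 0.0658
time_s: 20.0
position: [0.5811, -0.2852, 0.0019]
tool_rot: [[-0.707, 0.707, 0.002], [0.707, 0.707, -0.001], [-0.002, 0.0, -1.0]]
ft_force: [0.1, 0.5, 7.2]
grip_width: 0.0402
```

```bash
python3 -m pendant '[20,0,0,-0.3,0,0,0, 20,0,0,-0.5,0,0,0, 20,0,0,-0.5,0,0,0, 20,0,0,-0.5,0,0,0, 20,0,0,-0.5,0,0,0, 20,0,0,-0.5,0,0,0, 20,0,0,0,0,0,0]' 50
python3 -m pendant '[20,0,0,0,0,0,0.93, 20,0,0,0,0,0,0.93, 20,0,0,0,0,0,0.93, 20,0,0,0,0,0,0.93, 20,0,0,0,0,0,0.93, 20,0,0,0,0,0,0.93, 20,0,0,0,0,0,0.92, 20,0,0,0,0,0,0]'
python3 -c "
from h import *
p=cab(-0.187,-0.08); print(p); st(); goto([*p,0.14],83.05); goto([*p,0.02],83.05)
d,K,R,t=cam('scene'); cv2.imwrite('pics/s7.png',cv2.resize(d['frame'][110:240,130:280][...,::-1],None,fx=5,fy=5))"
```

```text
time_s: 20.7
position: [0.5817, -0.2856, 0.1453]
tool_rot: [[-0.707, 0.707, 0.006], [0.707, 0.707, -0.004], [-0.007, 0.001, -1.0]]
ft_force: [0.5, 0.1, -0.0]
grip_width: 0.04
time_s: 21.5
position: [0.5803, -0.2846, 0.1402]
tool_rot: [[0.123, 0.992, -0.001], [0.992, -0.123, 0.001], [0.001, -0.001, -1.0]]
ft_force: [-0.3, 0.2, -0.5]
grip_width: 0.0398
[ 0.5389938  -0.06018458]
t 21.5 p [ 0.5803 -0.2846  0.1402] yaw 83.0 z [-0.001  0.001 -1.   ] F [-0.3  0.2 -0.5] w 0.0398 q [-37.  36.  66.   0.  79. -30.]
turn [-0.01 -0.   -0.01] shift [ 4.36 -1.36  0.  ]
turn [-0.01 -0.   -0.01] shift [ 4.36 -1.36  2.4 ]
```

View pics/s7.png

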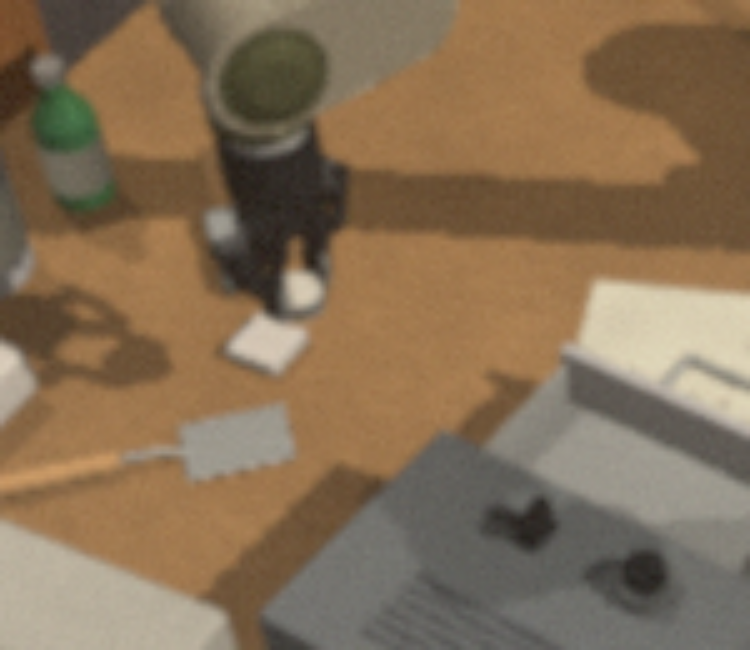

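Disc C is in the jaws. I carry it to the right side of the tray.

```bash
python3 -m pendant '[20,0.5,-0.16,0,0,0,0, 20,0.5,-0.16,0,0,0,0, 20,0.5,-0.16,0,0,0,0, 20,0.5,-0.16,0,0,0,0, 20,0.5,-0.16,0,0,0,0, 20,0.5,-0.16,0,0,0,0, 20,0.5,-0.16,0,0,0,0, 20,0.5,-0.16,0,0,0,0, 20,0.36,-0.08,0,0,0,0, 20,0,0,0,0,0,0, 20,0,0,0,0,0,0]'
python3 -c "
from h import *
p=cab(-0.187,-0.08); st(); goto([*p,0.02],83.05)"
```

```text
time_s: 22.65
position: [0.5397, -0.0604, 0.1408]
tool_rot: [[0.119, 0.993, 0.0], [0.993, -0.119, -0.0], [-0.0, 0.0, -1.0]]
ft_force: [-0.3, -0.8, -0.9]
grip_width: 0.0402
t 22.65 p [ 0.5397 -0.0604  0.1408] yaw 83.2 z [ 0. -0. -1.] F [-0.3 -0.8 -0.9] w 0.0402 q [-19.  26.  84.  -0.  70. -12.]
turn [0.   0.   0.01] shift [ 0.   -0.01  2.42]
```

```bash
python3 -m pendant '[20,0,0,0.4,0,0,0, 20,0,0,0.4,0,0,0, 20,0,0,0.4,0,0,0, 20,0,0,0.4,0,0,0, 20,0,0,0.3,0,0,0, 20,0,0,0.2,0,0,0, 20,0,0,0.1,0,0,0, 20,0,0,0.1,0,0,0, 20,0,0,0.07,0,0,0, 20,0,0,0,0,0,0]'
```

```text
time_s: 23.65
position: [0.5396, -0.0603, 0.0223]
tool_rot: [[0.121, 0.993, -0.0], [0.993, -0.121, 0.0], [0.0, -0.0, -1.0]]
ft_force: [-0.6, 0.0, 0.2]
grip_width: 0.04
```

```bash
python3 -m pendant '[20,0,0,0.03,0,0,0, 20,0,0,0.02,0,0,0, 45,0,0,0,0,0,0, 50,0,0,0,0,0,0, 55,0,0,0,0,0,0, 60,0,0,0,0,0,0, 60,0,0,0,0,0,0]'
python3 -m pendant '[60,0,0,-0.3,0,0,0, 60,0,0,-0.4,0,0,0, 60,0,0,-0.5,0,0,0, 60,0,0,-0.5,0,0,0, 60,0,0,-0.5,0,0,0, 60,0,0,-0.5,0,0,0, 60,0,0,-0.5,0,0,0, 60,0,0,0,0,0,0]'
python3 -c "
from h import *
st(); discs('top'); goto([0.5998,0.281,0.18],45)
d,K,R,t=cam('scene'); save(d,'s8')"
```

```text
time_s: 24.35
position: [0.5397, -0.0602, 0.0199]
tool_rot: [[0.122, 0.993, 0.0], [0.993, -0.122, -0.0], [-0.0, 0.0, -1.0]]
ft_force: [-0.1, -0.8, -0.3]
grip_width: 0.0597
time_s: 25.15
position: [0.5408, -0.0606, 0.183]
tool_rot: [[0.121, 0.993, 0.006], [0.993, -0.121, -0.002], [-0.001, 0.006, -1.0]]
ft_force: [-0.7, 0.4, 0.2]
grip_width: 0.0599
t 25.15 p [ 0.5408 -0.0606  0.183 ] yaw 83.0 z [ 0.006 -0.002 -1.   ] F [-0.7  0.4  0.2] w 0.0599 q [-19.  23.  80.   0.  76. -12.]
top px [653. 215.] n 311 c [ 0.7429 -0.5307  0.0417] mid [ 0.7462 -0.5314] ext [0.192 0.008]
top px [232. 239.] n 148 c [0.6754 0.3843 0.0144] mid [0.6776 0.3858] ext [0.073 0.092]
top px [375. 292.] n 886 c [0.5658 0.0679 0.0163] mid [0.5607 0.063 ] ext [0.131 0.103]
top px [278. 275.] n 113 c [0.5969 0.2799 0.0187] mid [0.5961 0.2792] ext [0.036 0.037]
top px [420. 290.] n 117 c [ 0.5708 -0.0282  0.0178] mid [ 0.5713 -0.0299] ext [0.048 0.042]
top px [583. 316.] n 224 c [ 0.5221 -0.3768  0.0137] mid [ 0.5229 -0.3768] ext [0.048 0.049]
top px [236. 325.] n 112 c [0.4861 0.3625 0.0186] mid [0.4863 0.362 ] ext [0.036 0.037]
top px [643. 372.] n 155 c [ 0.4089 -0.4955  0.0193] mid [ 0.4092 -0.495 ] ext [0.047 0.046]
turn [ 0.02 -0.    4.75] shift [ 5.67 -3.98  0.02]
```

View pics/s8.png

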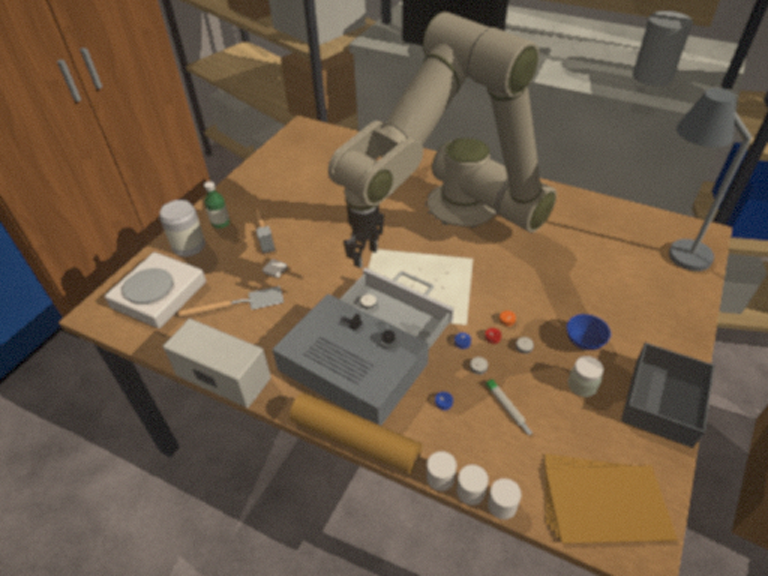

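Disc C lies flat in the tray at (368,300). Next is disc A.

```bash
python3 -m pendant '[66,0,0,0,0,0,0.9, 66,0,0,0,0,0,0.9, 66,0,0,0,0,0,0.9, 66,0,0,0,0,0,0.9, 66,0,0,0,0,0,0.9, 66,0,0,0,0,0,0.25, 66,0,0,0,0,0,0]'
python3 -m pendant '[66,0.57,-0.4,0,0,0,0, 66,0.57,-0.4,0,0,0,0, 66,0.57,-0.4,0,0,0,0, 66,0.57,-0.4,0,0,0,0, 66,0.57,-0.4,0,0,0,0, 66,0.57,-0.4,0,0,0,0, 66,0.57,-0.4,0,0,0,0, 66,0.57,-0.4,0,0,0,0, 66,0.57,-0.4,0,0,0,0, 66,0.57,-0.4,0,0,0,0, 66,0,0,0,0,0,0, 66,0,0,0,0,0,0]'
python3 -c "
from h import *
st();goto([0.5995,0.2805,0.055],45); discs('scene')"
```

```text
time_s: 25.95
position: [0.5392, -0.0601, 0.1785]
tool_rot: [[0.707, 0.707, -0.002], [0.707, -0.707, 0.001], [-0.001, -0.002, -1.0]]
ft_force: [0.4, 0.1, -0.4]
grip_width: 0.0663
time_s: 27.15
position: [0.5992, 0.283, 0.1786]
tool_rot: [[0.705, 0.709, -0.002], [0.709, -0.705, -0.001], [-0.002, -0.001, -1.0]]
ft_force: [0.1, -0.2, -0.8]
grip_width: 0.066
t 27.15 p [0.5992 0.283  0.1786] yaw 45.1 z [-0.002 -0.001 -1.   ] F [ 0.1 -0.2 -0.8] w 0.066 q [15. 35. 59. -0. 85. 60.]
turn [-0.01  0.01  0.02] shift [-0.03  0.04  2.47]
scene px [193. 246.] n 95 c [ 0.5709 -0.6364  0.0403] mid [ 0.5641 -0.639 ] ext [0.069 0.036]
scene px [179. 300.] n 286 c [ 0.7605 -0.5291  0.041 ] mid [ 0.754 -0.531] ext [0.194 0.016]
scene px [391. 308.] n 679 c [ 0.5342 -0.0812  0.0334] mid [ 0.5239 -0.0771] ext [0.088 0.079]
scene px [438. 329.] n 42 c [0.5664 0.1539 0.0417] mid [0.5636 0.1548] ext [0.072 0.011]
scene px [525. 344.] n 71 c [0.4918 0.3651 0.0175] mid [0.4915 0.3663] ext [0.039 0.038]
scene px [479. 364.] n 74 c [0.6037 0.2812 0.0176] mid [0.6035 0.2819] ext [0.039 0.04 ]
scene px [257. 387.] n 109 c [ 0.9058 -0.168   0.0409] mid [ 0.904  -0.1688] ext [0.088 0.006]
scene px [509. 405.] n 102 c [0.6794 0.385  0.0132] mid [0.6797 0.3853] ext [0.068 0.09 ]
```

```bash
python3 -m pendant '[66,-0.03,0.04,0.5,0,0,0, 66,0,0,0.5,0,0,0, 66,0,0,0.5,0,0,0, 66,0,0,0.5,0,0,0, 66,0,0,0.4,0,0,0, 66,0,0,0.1,0,0,0, 66,0,0,0,0,0,0]'
python3 -c "
from h import *
st();goto([0.600,0.281,0.002],45)
d,K,R,t=cam('scene'); cv2.imwrite('pics/s9.png',cv2.resize(d['frame'][180:290,260:400][...,::-1],None,fx=5.5,fy=5.5))"
```

```text
time_s: 27.9
position: [0.5999, 0.2793, 0.0545]
tool_rot: [[0.708, 0.707, -0.001], [0.707, -0.708, -0.0], [-0.001, -0.001, -1.0]]
ft_force: [0.2, 0.7, 0.5]
grip_width: 0.0662
t 27.9 p [0.5999 0.2793 0.0545] yaw 45.0 z [-0.001 -0.    -1.   ] F [0.2 0.7 0.5] w 0.0662 q [15. 42. 68. -0. 70. 60.]
turn [-0.    0.01 -0.  ] shift [ 0.03 -0.02  1.05]
```

View pics/s9.png

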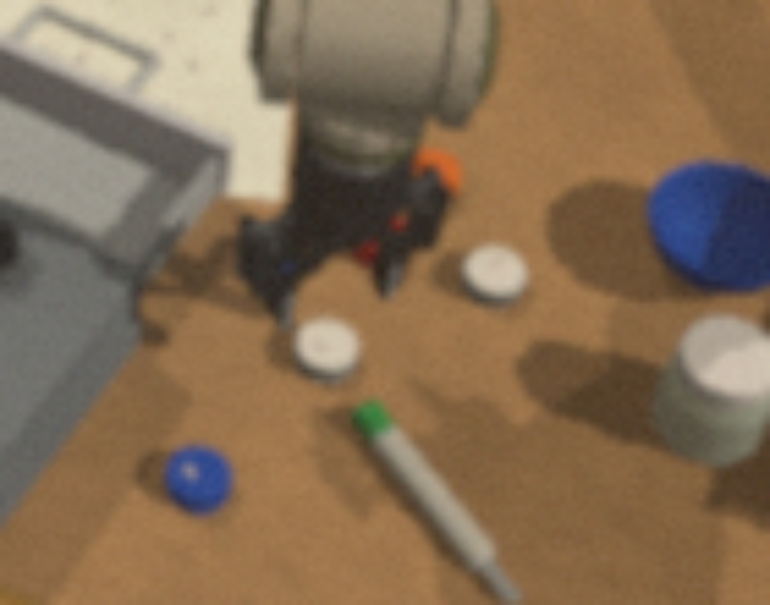

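The fingers straddle disc A at about (328,347) in the crop and nothing else is in the way. I descend and grip.

```bash
python3 -m pendant '[66,0.03,-0.02,0.3,0,0,0, 66,0,0,0.3,0,0,0, 66,0,0,0.25,0,0,0, 66,0,0,0.2,0,0,0, 66,0,0,0,0,0,0, 66,0,0,0,0,0,0]'
python3 -m pendant '[30,0,0,0,0,0,0, 30,0,0,0,0,0,0, 30,0,0,0,0,0,0, 30,0,0,0,0,0,0, 30,0,0,0,0,0,0]' 50
python3 -m pendant '[20,0,0,-0.3,0,0,0, 20,0,0,-0.5,0,0,0, 20,0,0,-0.5,0,0,0, 20,0,0,-0.5,0,0,0, 20,0,0,-0.5,0,0,0, 20,0,0,-0.5,0,0,0, 20,0,0,0,0,0,0]' 50
python3 -m pendant '[20,0,0,0,0,0,-0.9, 20,0,0,0,0,0,-0.9, 20,0,0,0,0,0,-0.9, 20,0,0,0,0,0,-0.9, 20,0,0,0,0,0,-0.9, 20,0,0,0,0,0,-0.25, 20,0,0,0,0,0,0]'
python3 -c "
from h import *
p=cab(-0.187,0.08); print(p); st(); goto([*p,0.14],83.05); goto([*p,0.02],83.05)"
```

```text
time_s: 28.55
position: [0.6004, 0.282, 0.0022]
tool_rot: [[0.707, 0.707, -0.0], [0.707, -0.707, -0.0], [-0.0, -0.0, -1.0]]
ft_force: [0.3, -0.3, 0.5]
grip_width: 0.0661
time_s: 29.05
position: [0.6009, 0.2822, 0.0034]
tool_rot: [[0.707, 0.707, 0.002], [0.707, -0.707, 0.001], [0.002, 0.001, -1.0]]
ft_force: [-0.9, 0.2, 6.5]
grip_width: 0.04
time_s: 29.75
position: [0.6016, 0.2824, 0.1469]
tool_rot: [[0.707, 0.707, 0.007], [0.707, -0.707, 0.002], [0.006, 0.004, -1.0]]
ft_force: [-0.1, 0.1, 0.4]
grip_width: 0.0401
time_s: 30.45
position: [0.5999, 0.2819, 0.1417]
tool_rot: [[0.121, 0.993, -0.001], [0.993, -0.121, -0.0], [-0.001, -0.001, -1.0]]
ft_force: [0.7, 0.3, -0.1]
grip_width: 0.0398
[0.5583543  0.09863976]
t 30.45 p [0.5999 0.2819 0.1417] yaw 83.0 z [-0.001 -0.    -1.   ] F [ 0.7  0.3 -0.1] w 0.0398 q [15. 37. 62. -0. 81. 22.]
turn [-0.01  0.   -0.  ] shift [-3.74 -0.38  0.03]
turn [-0.01  0.   -0.  ] shift [-3.74 -0.38  2.43]
```

```bash
python3 -m pendant '[20,-0.5,-0.05,0,0,0,0, 20,-0.5,-0.05,0,0,0,0, 20,-0.5,-0.05,0,0,0,0, 20,-0.5,-0.05,0,0,0,0, 20,-0.5,-0.05,0,0,0,0, 20,-0.5,-0.05,0,0,0,0, 20,-0.5,-0.05,0,0,0,0, 20,-0.24,-0.03,0,0,0,0, 20,0,0,0,0,0,0, 20,0,0,0,0,0,0]'
python3 -c "
from h import *
p=cab(-0.187,0.08); st(); goto([*p,0.02],83.05)"
```

```text
time_s: 31.45
position: [0.5589, 0.0993, 0.1423]
tool_rot: [[0.122, 0.993, 0.0], [0.993, -0.122, 0.0], [0.0, 0.0, -1.0]]
ft_force: [0.1, 0.6, 0.3]
grip_width: 0.0395
t 31.45 p [0.5589 0.0993 0.1423] yaw 83.0 z [ 0.  0. -1.] F [0.1 0.6 0.3] w 0.0395 q [-2. 28. 80.  0. 72.  5.]
turn [ 0.   -0.   -0.01] shift [-0.01 -0.01  2.45]
```

```bash
python3 -m pendant '[20,0,0,0.4,0,0,0, 20,0,0,0.4,0,0,0, 20,0,0,0.4,0,0,0, 20,0,0,0.4,0,0,0, 20,0,0,0.3,0,0,0, 20,0,0,0.2,0,0,0, 20,0,0,0.1,0,0,0, 20,0,0,0.1,0,0,0, 20,0,0,0.1,0,0,0, 20,0,0,0,0,0,0]'
python3 -m pendant '[20,0,0,0.01,0,0,0, 45,0,0,0,0,0,0, 50,0,0,0,0,0,0, 55,0,0,0,0,0,0, 60,0,0,0,0,0,0, 60,0,0,0,0,0,0]'
python3 -m pendant '[60,0,0,-0.3,0,0,0, 60,0,0,-0.4,0,0,0, 60,0,0,-0.5,0,0,0, 60,0,0,-0.5,0,0,0, 60,0,0,-0.5,0,0,0, 60,0,0,-0.5,0,0,0, 60,0,0,-0.5,0,0,0, 66,0,0,0,0,0,0]'
python3 -c "
from h import *
st(); discs('top'); discs('scene'); goto([0.4888,0.364,0.18],83.05)
d,K,R,t=cam('scene'); save(d,'s10')"
```

```text
time_s: 32.45
position: [0.5587, 0.0988, 0.0221]
tool_rot: [[0.122, 0.993, -0.0], [0.993, -0.122, 0.0], [0.0, -0.0, -1.0]]
ft_force: [-0.2, 0.3, -0.6]
grip_width: 0.04
time_s: 33.05
position: [0.5588, 0.0987, 0.0219]
tool_rot: [[0.122, 0.993, 0.0], [0.993, -0.122, 0.0], [0.0, 0.0, -1.0]]
ft_force: [-0.2, -0.2, 0.5]
grip_width: 0.06
time_s: 33.85
position: [0.56, 0.0988, 0.1852]
tool_rot: [[0.121, 0.993, 0.006], [0.993, -0.121, -0.0], [0.001, 0.006, -1.0]]
ft_force: [-0.1, 0.3, -0.5]
grip_width: 0.0659
t 33.85 p [0.56   0.0988 0.1852] yaw 83.0 z [ 0.006 -0.    -1.   ] F [-0.1  0.3 -0.5] w 0.0659 q [-2. 26. 76.  0. 78.  5.]
top px [652. 216.] n 301 c [ 0.7457 -0.5306  0.0415] mid [ 0.7455 -0.5317] ext [0.192 0.01 ]
top px [233. 239.] n 149 c [0.6745 0.3827 0.0144] mid [0.6734 0.3834] ext [0.067 0.088]
top px [420. 299.] n 1998 c [ 0.5509 -0.029   0.0186] mid [ 0.5472 -0.0319] ext [0.153 0.178]
top px [708. 309.] n 129 c [ 0.5435 -0.6366  0.0402] mid [ 0.5455 -0.6387] ext [0.073 0.023]
top px [583. 317.] n 216 c [ 0.522  -0.377   0.0136] mid [ 0.5221 -0.3769] ext [0.046 0.049]
top px [2
[... 157 characters left out ...]
[0.042 0.012]
scene px [193. 246.] n 93 c [ 0.5708 -0.636   0.0404] mid [ 0.566  -0.6389] ext [0.062 0.032]
scene px [180. 299.] n 292 c [ 0.7506 -0.53    0.0423] mid [ 0.7544 -0.5346] ext [0.185 0.023]
scene px [392. 309.] n 679 c [0.5474 0.0133 0.0329] mid [0.5316 0.0051] ext [0.102 0.23 ]
scene px [437. 330.] n 44 c [0.5699 0.1535 0.0422] mid [0.567  0.1545] ext [0.096 0.013]
scene px [524. 344.] n 66 c [0.4923 0.3644 0.0179] mid [0.4935 0.3646] ext [0.039 0.038]
scene px [257. 388.] n 109 c [ 0.9086 -0.1682  0.04  ] mid [ 0.9042 -0.168 ] ext [0.09  0.004]
scene px [509. 404.] n 104 c [0.6798 0.3853 0.0136] mid [0.6821 0.3846] ext [0.07  0.091]
turn [ 0. -0. -0.] shift [ 5.1  -2.03  0.04]
```

View pics/s10.png

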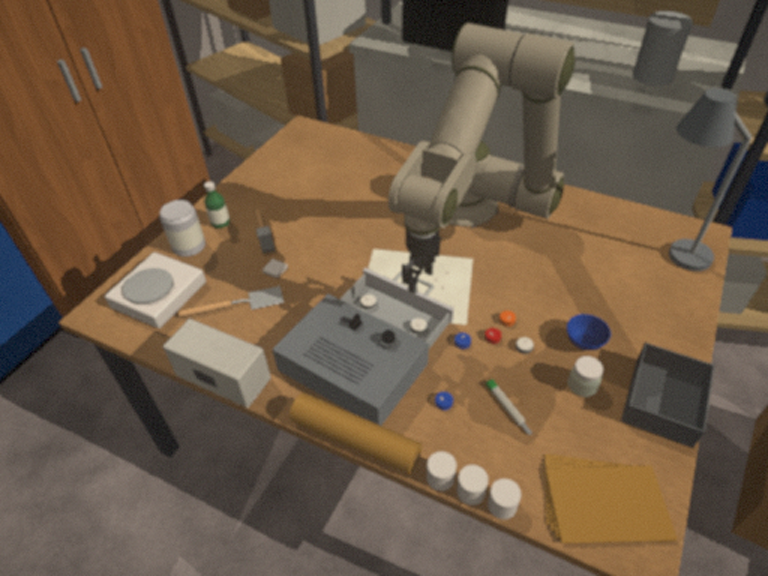

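Two discs are in the tray, at (368,300) and (418,325). The last one, B, is on the bench at (524,344), world about (0.489,0.363).

```bash
python3 -m pendant '[66,0.51,-0.2,0,0,0,0, 66,0.51,-0.2,0,0,0,0, 66,0.51,-0.2,0,0,0,0, 66,0.51,-0.2,0,0,0,0, 66,0.51,-0.2,0,0,0,0, 66,0.51,-0.2,0,0,0,0, 66,0.51,-0.2,0,0,0,0, 66,0.51,-0.2,0,0,0,0, 66,0.51,-0.2,0,0,0,0, 66,0.51,-0.23,0,0,0,0, 66,0,0,0,0,0,0, 66,0,0,0,0,0,0]'
python3 -m pendant '[66,0,0,0.5,0,0,0, 66,0,0,0.5,0,0,0, 66,0,0,0.5,0,0,0, 66,0,0,0.5,0,0,0, 66,0,0,0.4,0,0,0, 66,0,0,0.1,0,0,0, 66,0,0,0,0,0,0]'
python3 -c "
from h import *
st();goto([0.489,0.3635,0.002],83.05)
d,K,R,t=cam('scene'); cv2.imwrite('pics/s11.png',cv2.resize(d['frame'][170:280,280:420][...,::-1],None,fx=5.5,fy=5.5))"
```

```text
time_s: 35.2
position: [0.4885, 0.3641, 0.1806]
tool_rot: [[0.121, 0.993, -0.002], [0.993, -0.121, -0.001], [-0.001, -0.002, -1.0]]
ft_force: [-0.5, 0.1, -0.1]
grip_width: 0.0661
time_s: 35.9
position: [0.4891, 0.3633, 0.0563]
tool_rot: [[0.123, 0.992, -0.001], [0.992, -0.123, -0.001], [-0.001, -0.001, -1.0]]
ft_force: [0.5, -0.5, 0.4]
grip_width: 0.0662
t 35.9 p [0.4891 0.3633 0.0563] yaw 83.0 z [-0.001 -0.001 -1.   ] F [ 0.5 -0.5  0.4] w 0.0662 q [25. 37. 78. -0. 65. 33.]
turn [-0.01  0.01 -0.01] shift [ 0.   -0.    1.09]
```

View pics/s11.png

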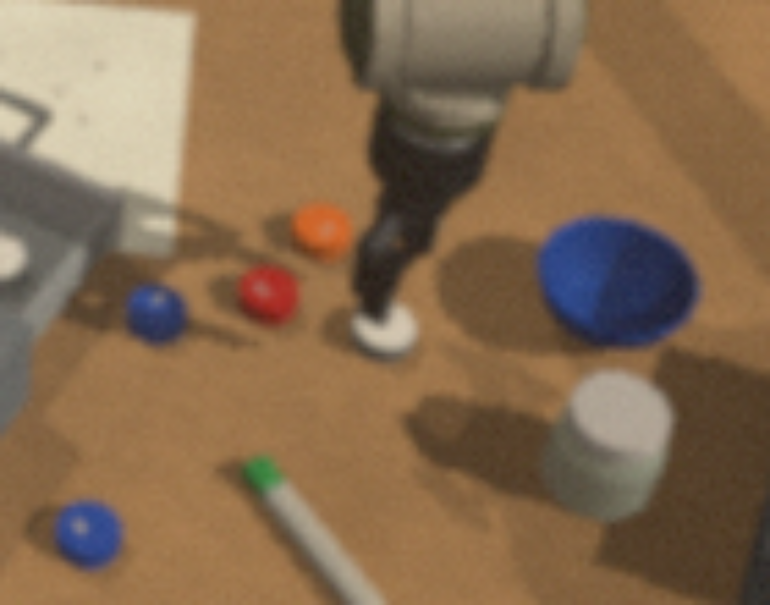

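The fingers are aligned over disc B at about (385,330) in the crop. I descend, grip and lift.

```bash
python3 -m pendant '[66,0,0,0.3,0,0,0, 66,0,0,0.3,0,0,0, 66,0,0,0.29,0,0,0, 66,0,0,0.2,0,0,0, 66,0,0,0,0,0,0, 66,0,0,0,0,0,0]'
python3 -m pendant '[30,0,0,0,0,0,0, 30,0,0,0,0,0,0, 30,0,0,0,0,0,0, 30,0,0,0,0,0,0, 30,0,0,0,0,0,0]' 50
python3 -m pendant '[20,0,0,-0.3,0,0,0, 20,0,0,-0.5,0,0,0, 20,0,0,-0.5,0,0,0, 20,0,0,-0.5,0,0,0, 20,0,0,-0.5,0,0,0, 20,0,0,-0.5,0,0,0, 20,0,0,0,0,0,0]' 50
python3 -c "
from h import *
p=cab(-0.187,0.0); print(p); st(); goto([*p,0.14],83.05)
d,K,R,t=cam('scene'); cv2.imwrite('pics/s12.png',cv2.resize(d['frame'][150:280,240:420][...,::-1],None,fx=4.4,fy=4.4))"
```

```text
time_s: 36.55
position: [0.4895, 0.3643, 0.0031]
tool_rot: [[0.122, 0.993, 0.001], [0.993, -0.122, 0.001], [0.001, 0.001, -1.0]]
ft_force: [-0.6, 0.3, -0.1]
grip_width: 0.0653
time_s: 37.05
position: [0.4895, 0.3644, 0.0035]
tool_rot: [[0.122, 0.993, 0.002], [0.993, -0.122, 0.001], [0.001, 0.002, -1.0]]
ft_force: [-0.9, -0.1, 5.2]
grip_width: 0.0401
time_s: 37.75
position: [0.4902, 0.3649, 0.1461]
tool_rot: [[0.121, 0.993, 0.006], [0.993, -0.121, 0.003], [0.004, 0.006, -1.0]]
ft_force: [-0.0, 0.3, -0.6]
grip_width: 0.0402
[0.54867405 0.01922759]
t 37.75 p [0.4902 0.3649 0.1461] yaw 83.0 z [ 0.006  0.003 -1.   ] F [-0.   0.3 -0.6] w 0.0402 q [26. 32. 72.  0. 76. 33.]
turn [ 0.04 -0.03 -0.  ] shift [-6.72  2.    0.12]
```

View pics/s12.png

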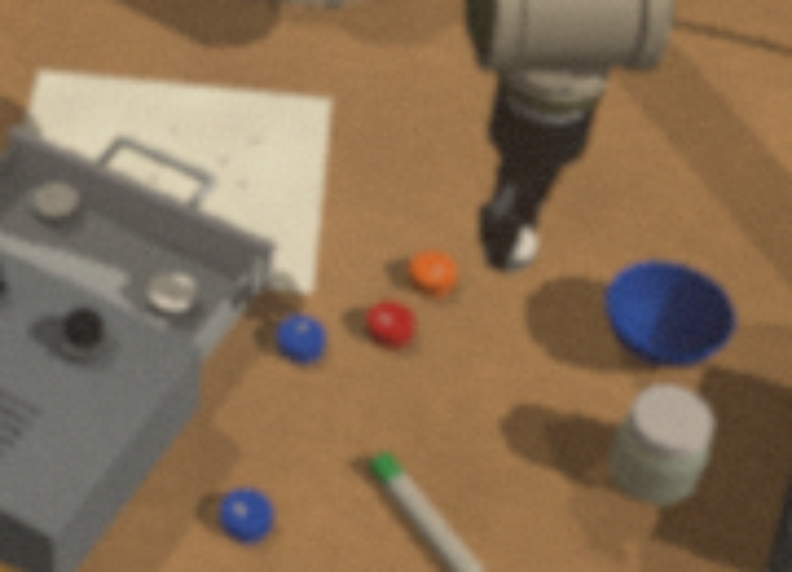

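Disc B is held and the other two lie flat in the tray. I carry it to the tray middle.

```bash
python3 -m pendant '[20,-0.62,0.18,0,0,0,0, 20,-0.62,0.18,0,0,0,0, 20,-0.62,0.18,0,0,0,0, 20,-0.62,0.18,0,0,0,0, 20,-0.62,0.18,0,0,0,0, 20,-0.62,0.18,0,0,0,0, 20,-0.62,0.18,0,0,0,0, 20,-0.62,0.18,0,0,0,0, 20,-0.62,0.18,0,0,0,0, 20,-0.62,0.18,0,0,0,0, 20,-0.52,0.2,0,0,0,0, 20,0,0,0,0,0,0]'
python3 -m pendant '[20,0,0,0,0,0,0, 20,0,0,0,0,0,0]'
python3 -c "
from h import *
p=cab(-0.187,0.0); st(); goto([*p,0.021],83.05)"
```

```text
time_s: 39.0
position: [0.5476, 0.0157, 0.1411]
tool_rot: [[0.125, 0.992, -0.002], [0.992, -0.125, -0.0], [-0.0, -0.002, -1.0]]
ft_force: [0.6, 0.4, -0.6]
grip_width: 0.0396
time_s: 39.2
position: [0.5469, 0.0194, 0.1418]
tool_rot: [[0.121, 0.993, -0.001], [0.993, -0.121, 0.0], [0.0, -0.001, -1.0]]
ft_force: [-0.3, 0.9, -1.7]
grip_width: 0.0398
t 39.2 p [0.5469 0.0194 0.1418] yaw 83.1 z [-0.001  0.    -1.   ] F [-0.3  0.9 -1.7] w 0.0398 q [-10.  26.  83.   0.  71.  -3.]
turn [-0.01 -0.    0.  ] shift [0.   0.04 2.42]
```

```bash
python3 -m pendant '[20,0,0,0.4,0,0,0, 20,0,0,0.4,0,0,0, 20,0,0,0.4,0,0,0, 20,0,0,0.4,0,0,0, 20,0,0,0.3,0,0,0, 20,0,0,0.2,0,0,0, 20,0,0,0.1,0,0,0, 20,0,0,0.1,0,0,0, 20,0,0,0.09,0,0,0, 20,0,0,0,0,0,0]'
python3 -m pendant '[20,0,0,0.01,0,0,0, 45,0,0,0,0,0,0, 50,0,0,0,0,0,0, 55,0,0,0,0,0,0, 60,0,0,0,0,0,0, 60,0,0,0,0,0,0]'
python3 -m pendant '[60,0,0,-0.3,0,0,0, 60,0,0,-0.4,0,0,0, 60,0,0,-0.5,0,0,0, 60,0,0,-0.5,0,0,0, 60,0,0,-0.5,0,0,0, 60,0,0,-0.5,0,0,0, 60,0,0,-0.5,0,0,0, 40,0,0,0,0,0,0]'
python3 -c "
from h import *
st(); p=cab(-0.305,0); goto([*p,0.19],83.05)
d,K,R,t=cam('scene'); cv2.imwrite('pics/s13.png',cv2.resize(d['frame'][150:280,160:420][...,::-1],None,fx=3,fy=3))"
```

```text
time_s: 40.2
position: [0.5473, 0.0186, 0.0226]
tool_rot: [[0.121, 0.993, -0.0], [0.993, -0.121, 0.0], [0.0, -0.0, -1.0]]
ft_force: [0.8, 0.0, -0.2]
grip_width: 0.0397
time_s: 40.8
position: [0.5474, 0.0185, 0.0224]
tool_rot: [[0.122, 0.993, 0.0], [0.993, -0.122, -0.0], [-0.0, 0.0, -1.0]]
ft_force: [-0.3, -0.1, 0.3]
grip_width: 0.0599
time_s: 41.6
position: [0.5486, 0.0183, 0.1855]
tool_rot: [[0.121, 0.993, 0.006], [0.993, -0.121, -0.001], [-0.0, 0.006, -1.0]]
ft_force: [0.1, 0.2, -0.6]
grip_width: 0.0467
t 41.6 p [0.5486 0.0183 0.1855] yaw 83.0 z [ 0.006 -0.001 -1.   ] F [ 0.1  0.2 -0.6] w 0.0467 q [-10.  24.  79.   0.  77.  -3.]
turn [ 0.04  0.   -0.  ] shift [ 0.02 -2.36 -0.09]
```

View pics/s13.png

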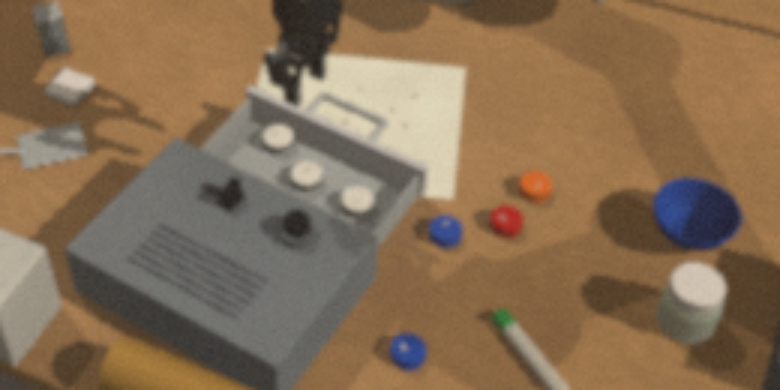

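All three discs lie flat in the tray, at (277,137), (307,174) and (357,199) in the crop. Next I grip the handle and shut the drawer gently.

```bash
python3 -m pendant '[40,0,-0.48,0,0,0,0, 40,0,-0.48,0,0,0,0, 40,0,-0.48,0,0,0,0, 40,0,-0.48,0,0,0,0, 40,0,-0.48,0,0,0,0, 40,0,0,0,0,0,0, 40,0,0,0,0,0,0]'
python3 -c "
from h import *
st(); p=[0.4288,0.0335]; goto([*p,0.036],83.05)"
```

```text
time_s: 42.35
position: [0.4283, 0.0331, 0.1819]
tool_rot: [[0.122, 0.993, -0.0], [0.993, -0.122, 0.0], [0.0, -0.0, -1.0]]
ft_force: [1.1, 0.2, 0.4]
grip_width: 0.04
t 42.35 p [0.4283 0.0331 0.1819] yaw 83.0 z [-0.  0. -1.] F [1.1 0.2 0.4] w 0.04 q [-11.  13.  97.   0.  70.  -4.]
turn [-0.   -0.   -0.01] shift [0.01 0.01 2.92]
```

```bash
python3 -m pendant '[40,0,0,0.5,0,0,0, 40,0,0,0.5,0,0,0, 40,0,0,0.5,0,0,0, 40,0,0,0.5,0,0,0, 40,0,0,0.4,0,0,0, 40,0,0,0.3,0,0,0, 40,0,0,0.2,0,0,0, 40,0,0,0,0,0,0]'
python3 -m pendant '[0,0,0,0,0,0,0, 0,0,0,0,0,0,0, 0,0,0,0,0,0,0, 0,0,0,0,0,0,0, 0,0,0,0,0,0,0, 0,0,0,0,0,0,0]' 50
python3 -m pendant '[0,0,0.05,0,0,0,0, 0,0,0.1,0,0,0,0, 0,0,0.15,0,0,0,0, 0,0,0.15,0,0,0,0, 0,0,0.15,0,0,0,0, 0,0,0.15,0,0,0,0, 0,0,0.15,0,0,0,0, 0,0,0.15,0,0,0,0, 0,0,0.15,0,0,0,0, 0,0,0.15,0,0,0,0, 0,0,0.15,0,0,0,0, 0,0,0.15,0,0,0,0]'
```

```text
time_s: 43.15
position: [0.4284, 0.033, 0.0358]
tool_rot: [[0.122, 0.993, -0.003], [0.993, -0.122, 0.001], [0.0, -0.003, -1.0]]
ft_force: [-0.2, 0.2, 0.3]
grip_width: 0.0398
time_s: 43.75
position: [0.4288, 0.033, 0.0378]
tool_rot: [[0.122, 0.993, 0.002], [0.993, -0.122, -0.0], [-0.0, 0.002, -1.0]]
ft_force: [0.8, 0.1, 4.8]
grip_width: 0.0081
time_s: 44.95
position: [0.5102, 0.0233, 0.0378]
tool_rot: [[0.121, 0.993, -0.0], [0.993, -0.121, 0.0], [0.0, -0.0, -1.0]]
ft_force: [-1.5, 1.6, 7.5]
grip_width: 0.0076
```

```bash
python3 -m pendant '[0,0,0.15,0,0,0,0, 0,0,0.15,0,0,0,0, 0,0,0.15,0,0,0,0, 0,0,0.15,0,0,0,0, 0,0,0.13,0,0,0,0, 0,0,0.11,0,0,0,0, 0,0,0.09,0,0,0,0, 0,0,0.07,0,0,0,0, 0,0,0.05,0,0,0,0, 0,0,0.03,0,0,0,0, 0,0,0,0,0,0,0]'
python3 -m pendant '[0,0,0.03,0,0,0,0, 0,0,0.03,0,0,0,0, 0,0,0,0,0,0,0]'
```

```text
time_s: 46.05
position: [0.5639, 0.0168, 0.0378]
tool_rot: [[0.122, 0.993, 0.0], [0.993, -0.122, 0.0], [0.0, 0.0, -1.0]]
ft_force: [0.3, 1.3, 5.4]
grip_width: 0.0082
time_s: 46.35
position: [0.5668, 0.0165, 0.0378]
tool_rot: [[0.122, 0.993, 0.0], [0.993, -0.122, 0.0], [0.0, 0.0, -1.0]]
ft_force: [-0.4, 2.0, 5.9]
grip_width: 0.0078
```

```bash
python3 -m pendant '[0,0,0.03,0,0,0,0, 0,0,0.03,0,0,0,0, 0,0,0,0,0,0,0]'
python3 -m pendant '[0,0,0.03,0,0,0,0, 0,0,0.03,0,0,0,0, 0,0,0,0,0,0,0]'
```

```text
time_s: 46.65
position: [0.5676, 0.0164, 0.0377]
tool_rot: [[0.121, 0.993, -0.005], [0.993, -0.121, 0.001], [0.0, -0.005, -1.0]]
ft_force: [-9.4, 2.5, 13.3]
grip_width: 0.0082
time_s: 46.95
position: [0.5676, 0.0164, 0.0376]
tool_rot: [[0.121, 0.993, -0.012], [0.993, -0.121, 0.001], [-0.0, -0.012, -1.0]]
ft_force: [-22.6, 1.9, 21.4]
grip_width: 0.0081
```

The drawer reached a hard stop at x=0.5676, the same as when it was shut at the start. I ease off, release, and go to the plunger.

```bash
python3 -m pendant '[0,0,-0.08,0,0,0,0, 0,0,0,0,0,0,0, 40,0,0,0,0,0,0, 40,0,0,0,0,0,0, 40,0,0,0,0,0,0, 40,0,0,0,0,0,0]'
python3 -m pendant '[40,0,0,-0.5,0,0,0, 40,0,0,-0.5,0,0,0, 40,0,0,-0.5,0,0,0, 40,0,0,-0.5,0,0,0, 0,0,0,-0.5,0,0,0, 0,0,0,-0.5,0,0,0, 0,0,0,0,0,0,0]'
python3 - <<'E'
from h import *
st()
for n in ("top","scene"):
    d,K,R,t=cam(n); W=cloud(d,K,R,t); x,y,z=W[...,0],W[...,1],W[...,2]
    save(d,n+"14")
    m=((z>0.098)&(z<0.13)&(x>0.6)&(x<0.75)&(abs(y-0.07)<0.05)).astype(np.uint8)
    c,l,s,ce=cv2.connectedComponentsWithStats(m)
    for i in range(1,c):
        if s[i,4]>8:
            P=W[l==i]; T=P[P[:,2]>np.percentile(P[:,2],80)-.004]; print(n,s[i,4],(ce[i]*1.5),P.mean(0).round(4),T.mean(0).round(4),P.min(0).round(3),P.max(0).round(3))
E
```

```text
time_s: 47.55
position: [0.5687, 0.0158, 0.0371]
tool_rot: [[0.122, 0.993, -0.0], [0.993, -0.122, 0.0], [0.0, -0.0, -1.0]]
ft_force: [0.2, -0.1, 0.1]
grip_width: 0.0401
time_s: 48.25
position: [0.57, 0.0157, 0.1905]
tool_rot: [[0.121, 0.993, 0.006], [0.993, -0.121, -0.001], [-0.0, 0.006, -1.0]]
ft_force: [-0.1, 0.7, -0.5]
grip_width: 0.0001
t 48.25 p [0.57   0.0157 0.1905] yaw 83.0 z [ 0.006 -0.001 -1.   ] F [-0.1  0.7 -0.5] w 0.0001 q [-10.  25.  75.  -0.  79.  -3.]
scene 69 [388.69565217 336.45652174] [0.6871 0.0764 0.1088] [0.6844 0.0739 0.112 ] [0.669 0.06  0.099] [0.705 0.09  0.117]
```

View pics/scene14.png

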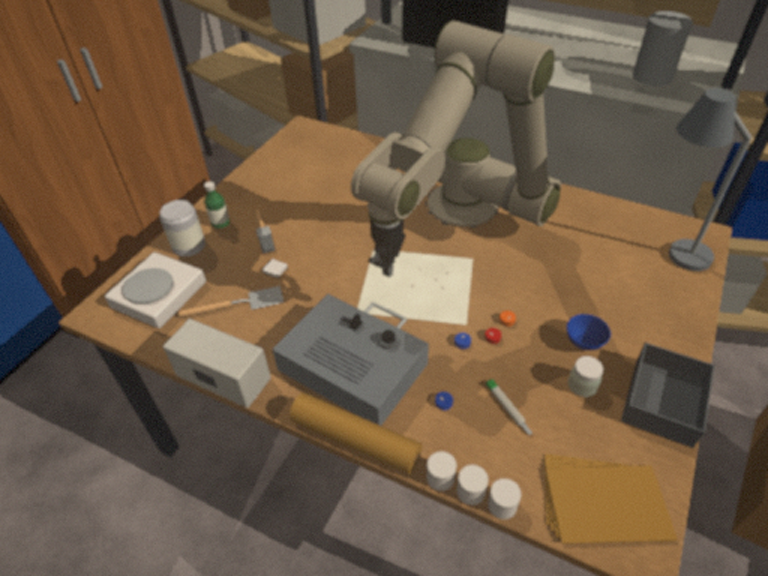

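The drawer is shut and no white discs remain on the bench. I press the plunger at about (0.683,0.074).

```bash
python3 -c "
from h import *
goto([0.682,0.0738,0.13],83.05)"
```

```text
turn [ 0.  0. -0.] shift [1.42 2.11 1.14]
```

```bash
python3 -m pendant '[0,0.3,0.45,0,0,0,0, 0,0.3,0.45,0,0,0,0, 0,0.3,0.45,0,0,0,0, 0,0.3,0.45,0,0,0,0, 0,0.22,0.31,0,0,0,0, 0,0,0,0.4,0,0,0, 0,0,0,0.4,0,0,0, 0,0,0,0.3,0,0,0, 0,0,0,0,0,0,0, 0,0,0,0,0,0,0]'
python3 -m pendant '[0,0,0,0.05,0,0,0, 0,0,0,0.05,0,0,0, 0,0,0,0.05,0,0,0, 0,0,0,0.05,0,0,0, 0,0,0,0,0,0,0]'
```

```text
time_s: 49.35
position: [0.6819, 0.0735, 0.1317]
tool_rot: [[0.122, 0.993, -0.001], [0.993, -0.122, 0.0], [-0.0, -0.001, -1.0]]
ft_force: [0.9, 0.0, -0.1]
grip_width: -0.0001
time_s: 49.85
position: [0.6819, 0.0736, 0.122]
tool_rot: [[0.122, 0.993, -0.001], [0.993, -0.122, 0.0], [-0.0, -0.001, -1.0]]
ft_force: [-0.6, 0.4, 0.6]
grip_width: 0.0002
```

```bash
python3 -m pendant '[0,0,0,0.05,0,0,0, 0,0,0,0.05,0,0,0, 0,0,0,0.05,0,0,0, 0,0,0,0,0,0,0]'
python3 -m pendant '[0,0,0,0.05,0,0,0, 0,0,0,0.05,0,0,0, 0,0,0,0,0,0,0]'
python3 -m pendant '[0,0,0,0.05,0,0,0, 0,0,0,0.05,0,0,0, 0,0,0,0,0,0,0]'
```

```text
time_s: 50.25
position: [0.6819, 0.0736, 0.1143]
tool_rot: [[0.122, 0.993, -0.001], [0.993, -0.122, 0.0], [-0.0, -0.001, -1.0]]
ft_force: [0.7, 0.1, 0.9]
grip_width: 0.0
time_s: 50.55
position: [0.6823, 0.0735, 0.11]
tool_rot: [[0.122, 0.993, 0.001], [0.993, -0.122, -0.0], [0.0, 0.001, -1.0]]
ft_force: [-0.4, -0.1, 3.5]
grip_width: 0.0004
time_s: 50.85
position: [0.6823, 0.0736, 0.105]
tool_rot: [[0.122, 0.993, 0.001], [0.993, -0.122, 0.0], [0.0, 0.001, -1.0]]
ft_force: [-0.7, 0.7, 6.5]
grip_width: -0.0001
```

```bash
python3 -m pendant '[0,0,0,0.04,0,0,0, 0,0,0,0.04,0,0,0, 0,0,0,0,0,0,0]'
python3 -m pendant '[0,0,0,0.05,0,0,0, 0,0,0,0,0,0,0, 0,0,0,0,0,0,0]'
```

```text
time_s: 51.15
position: [0.6823, 0.0735, 0.1013]
tool_rot: [[0.122, 0.993, 0.001], [0.993, -0.122, -0.0], [0.0, 0.001, -1.0]]
ft_force: [-1.5, -0.2, 7.6]
grip_width: -0.0
time_s: 51.45
position: [0.6824, 0.0735, 0.1009]
tool_rot: [[0.121, 0.993, 0.003], [0.993, -0.121, -0.0], [0.0, 0.003, -1.0]]
ft_force: [-5.5, -0.3, 17.7]
grip_width: -0.0002
```

The force jumped to 17.7 N at a hard stop after about 12 mm of travel, so the plunger is fully down. I hold briefly, then retract.

```bash
python3 -m pendant '[0,0,0,0,0,0,0, 0,0,0,0,0,0,0, 0,0,0,-0.2,0,0,0, 0,0,0,-0.4,0,0,0, 0,0,0,-0.5,0,0,0, 0,0,0,-0.5,0,0,0, 0,0,0,-0.5,0,0,0, 0,0,0,0,0,0,0]'
python3 -m pendant '[0,0,-0.5,-0.2,0,0,0, 0,0,-0.5,-0.2,0,0,0, 0,0,-0.5,0,0,0,0, 0,0,-0.5,0,0,0,0, 0,0,-0.5,0,0,0,0, 0,0,-0.5,0,0,0,0, 0,0,0,0,0,0,0]'
python3 - <<'E'
from h import *
st()
for n in ("top","scene"):
    d,K,R,t=cam(n); W=cloud(d,K,R,t); x,y,z=W[...,0],W[...,1],W[...,2]; save(d,n+"15")
    m=(z>0.098)&(z<0.125)&(x>0.65)&(x<0.72)&(abs(y-0.073)<0.03); print(n,m.sum(),np.nanpercentile(z[m],[50,90,98]) if m.any() else 0)
    m=((z>0.078)&(z<0.094)&(x>0.56)&(x<0.9)&(abs(y)<0.19)).astype(np.uint8)
    hm=(z>0.045)&(z<0.066)&(abs((W[...,:2]-CAB)@EY)<0.045)&(abs((W[...,:2]-CAB)@EX+0.165)<0.03)
    if hm.any(): print("handle rel",np.median((W[hm][:,:2]-[.733,-.005])@EX),hm.sum())
E
```

```text
time_s: 52.25
position: [0.6832, 0.0735, 0.2065]
tool_rot: [[0.122, 0.993, 0.006], [0.993, -0.122, -0.0], [0.0, 0.006, -1.0]]
ft_force: [0.1, 0.3, 0.2]
grip_width: -0.0002
time_s: 52.95
position: [0.5307, 0.0923, 0.2226]
tool_rot: [[0.121, 0.993, -0.003], [0.993, -0.121, 0.0], [-0.0, -0.003, -1.0]]
ft_force: [0.1, -0.5, 0.2]
grip_width: -0.0002
t 52.95 p [0.5307 0.0923 0.2226] yaw 83.1 z [-0.003  0.    -1.   ] F [ 0.1 -0.5  0.2] w -0.0002 q [-3. 21. 77.  0. 82.  4.]
top 33 [0.11215773 0.11444696 0.11498019]
handle rel -0.16828512809160678 75
scene 69 [0.11079899 0.1139927  0.11568335]
handle rel -0.16197934247396045 56
```

View pics/top15.png

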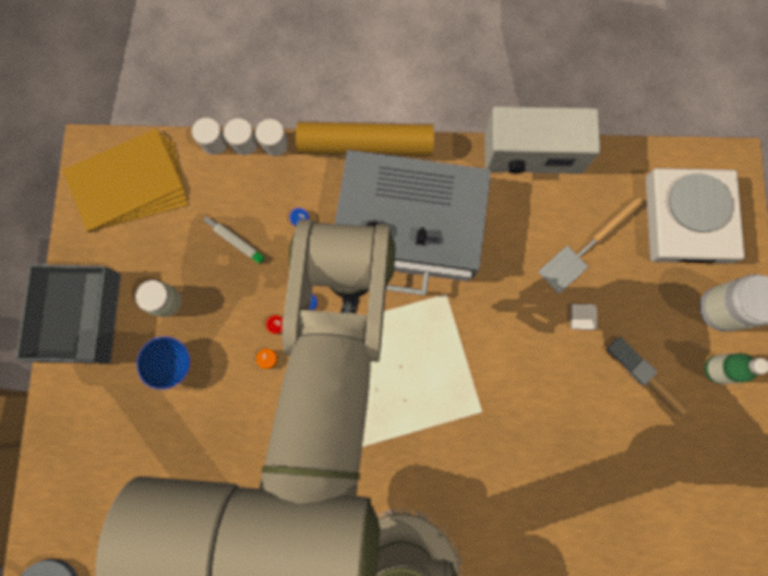

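The drawer is shut (handle at (402,282), as at the start), the plunger is back up, the bystanders are in place and the arm is clear. I'm handing the job in.

```bash
python3 -c "
from h import *
print(close_job()); st()"
```

```text
the job is handed in; nothing more can be done
None
the job is handed in; nothing more can be done
```

The job is done and handed in: all three white discs on the bench are in the drawer, it is shut, and the starter plunger has been pressed. It took about 53 s of the 210 s allowed.

- **Drawer and catch:** the first pull gave about 2.5 mm and then 25 N, so the catch was holding. I slid it from its right end to a hard stop at its left end, and the drawer then came out fully (about 140 mm).
- **Discs:** there were exactly three. I placed them one by one on the tray floor in a row about 80 mm apart, and the camera showed all three lying flat before I shut the drawer. They are hidden now, so I could not look again after shutting.
- **Shutting:** I pushed the handle slowly to a hard stop at x = 0.5676 m, where it stood at the start.
- **Starter:** I pressed the plunger down about 12 mm to a firm stop at 17.7 N. Afterwards both cameras showed its top back at about 114–115 mm, its starting height.

In the last picture nothing else on the bench had visibly moved and the arm was clear. No check failed. The two cameras disagree by roughly 4–6 mm in x, so I used their averages; for the shut handle position I compared each camera with its own earlier reading, and they matched to about 1 mm.

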